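# Rack the stakes and start the polishing rig

### The job

Get the stake polisher ready and start it: first bring the speed lever down to the red stop mark, then lay every steel stake flat in the rack, each in its own notch with its head toward the brush drum, and lay the retaining bar across them into both forked posts, centred. With the lever still at stop, press the knob down and turn it clockwise to the green mark so that it springs up there, and last set the lever to the yellow mark; leave the hammer, the black block and the ball stake where they are.

Things in the scene. Friction and masses are not known exactly. Their poses are not given: they have to be found in the camera images.
- rack: Blue polishing rig fixed to the bench: slab 240 x 310 x 20 mm (x -50 to 190) with rails, forked posts and a grey brush drum. Origin: on the bench under the middle of the bar's place; x points from the rails to the drum, y along the drum, z up. Rails: two, along y, 14 mm thick, centred at x = -37 and +36 mm, tops at z = 45 mm. Drum: 68 mm diameter, axis at x = 155, z = 66 mm.
- rack_bar (a point): Where the centre of the bar's underside belongs: rack (0, 0, 66) mm; axes as the rack. Two blue forked posts, at y = -125 and +125 mm (20 mm thick in y), have fork floors at z = 66 mm, cheeks up to z = 86 mm and a slot 34 mm wide in x
- rack_notch0 (a point): Where the origin of a stake may lie: rack (10, -78, 45) mm; axes as the rack. Notch between orange teeth, the same on both rails: 28 mm wide in y, 12 mm deep, floor at z = 45 mm. The stake's shank lies along x across both rails, its wide head hanging just past the second rail on the drum side (a stake origin behind x = 0 would put the head on the teeth).
- rack_notch1 (a point): Where the origin of a stake may lie: rack (10, -26, 45) mm; axes as the rack. Notch between orange teeth, the same on both rails: 28 mm wide in y, 12 mm deep, floor at z = 45 mm. The stake's shank lies along x across both rails, its wide head hanging just past the second rail on the drum side (a stake origin behind x = 0 would put the head on the teeth).
- rack_notch2 (a point): Where the origin of a stake may lie: rack (10, 26, 45) mm; axes as the rack. Notch between orange teeth, the same on both rails: 28 mm wide in y, 12 mm deep, floor at z = 45 mm. The stake's shank lies along x across both rails, its wide head hanging just past the second rail on the drum side (a stake origin behind x = 0 would put the head on the teeth).
- rack_notch3 (a point): Where the origin of a stake may lie: rack (10, 78, 45) mm; axes as the rack. Notch between orange teeth, the same on both rails: 28 mm wide in y, 12 mm deep, floor at z = 45 mm. The stake's shank lies along x across both rails, its wide head hanging just past the second rail on the drum side (a stake origin behind x = 0 would put the head on the teeth).
- bar: Retaining bar: aluminium flat 24 (x) x 290 (y) x 12 (z) mm, with an upright red grip block on its middle, 18 (x) x 60 (y) mm, from z = 12 to 48 mm. Origin: centre of the flat's underside. Starts flat on the bench, about 0.3 kg. When laid in the two forks its underside is at rack z = 66 mm, 3 mm above the stakes.
- press (a joint): How far the knob is pressed down, m: 0 up, 0.008 fully down; sprung, about 3 N to start and 7 N fully down.
- knob (a joint): Turn of the black knob on the fixed grey start box (100 x 90 x 40 mm), rad: 0 at the red mark (off), 1.2 at the green mark (run), growing clockwise seen from above. An inner catch blocks turning unless it is pressed down more than about 5 mm; at the green mark it springs up again.
- knob_grip (a point): Point on the knob's axis, in the middle of its grip bar, 81 mm above the bench with the knob up. Black knob: flange of 62 mm diameter (top at 61 mm), on it a grip bar 56 long x 18 wide x 30 mm tall (to 91 mm), with a white line at the pointer end. This point turns with the knob: its x axis runs along the grip bar toward the pointer end.
- lever_base: Grey speed box, 100 x 70 x 42 mm, fixed, with the lever. Origin: centre of its underside; the lever swings in its x-z plane about an axis parallel to y that passes 30 mm above the origin. Marks on the quadrant beside the lever: red (stop) at 0, yellow (polishing speed) at 0.55, white (full) at 1.0 rad.
- lever (a joint): Lever angle, rad: 0 at the red stop mark, leaning 0.5 rad from upright toward the box's -x; 0.5 is upright; 1.0 is full, leaning toward +x. Yellow mark at 0.55. Friction holds it where it is left.
- lever_ball (a point): Centre of the black ball, 30 mm diameter, at the lever's end, 100 mm from the lever's axis.
- hammer: Bystander: hammer with a wooden handle, 270 mm long, lying on the bench. Leave it alone.
- pitch_block: Bystander: round black block, 120 mm diameter, 75 mm tall. Leave it alone.
- ball_stake: Bystander: steel ball of 60 mm on a dark stand, 125 mm tall. Leave it alone.
- stake0: Steel paddle stake, 183 mm long and 18 mm thick all over: square shank 18 x 18 mm from x = -100 to +55 mm, flat round head of 36 mm diameter centred at x = 65 mm. Origin: middle of the underside, at the balance point; x points to the head. About 0.45 kg. May be absent.
- stake0_head (a point): Centre of the head of stake0, 65 mm from its origin along x, 9 mm above the underside.
- stake1: Steel paddle stake, 183 mm long and 18 mm thick all over: square shank 18 x 18 mm from x = -100 to +55 mm, flat round head of 36 mm diameter centred at x = 65 mm. Origin: middle of the underside, at the balance point; x points to the head. About 0.45 kg. May be absent.
- stake1_head (a point): Centre of the head of stake1, 65 mm from its origin along x, 9 mm above the underside.
- stake2: Steel paddle stake, 183 mm long and 18 mm thick all over: square shank 18 x 18 mm from x = -100 to +55 mm, flat round head of 36 mm diameter centred at x = 65 mm. Origin: middle of the underside, at the balance point; x points to the head. About 0.45 kg. May be absent.
- stake2_head (a point): Centre of the head of stake2, 65 mm from its origin along x, 9 mm above the underside.
- stake3: Steel paddle stake, 183 mm long and 18 mm thick all over: square shank 18 x 18 mm from x = -100 to +55 mm, flat round head of 36 mm diameter centred at x = 65 mm. Origin: middle of the underside, at the balance point; x points to the head. About 0.45 kg. May be absent.
- stake3_head (a point): Centre of the head of stake3, 65 mm from its origin along x, 9 mm above the underside.
Not all that is in view belongs to the job. What is shaped like the stake2 but purple or turquoise is not meant. What is shaped like the lever_base but pink is not meant.

How it is judged:
By the outcome, as a careful person would: the job done as asked, in the order asked, and still so for the second after the job is handed in, with the robot touching nothing.
Of stake0, stake1, stake2, stake3 only 2 to 4 are there at a start; the rules pass over those that are not, and their reading is None.
At some moment in a run one of bar may be knocked a few centimetres aside while the robot is not near it.
Once in a run the grip may slacken for a moment while it holds something.
It also fails if it takes over 210 s, if anything falls off the work surface, if the arm or the gripper's body presses on something with over 40 N, if the wrist force passes 120 N, or if a joint passes its speed limit or range.

### The arm

A 6-joint arm with a two-finger parallel gripper is mounted at the origin on the work surface. World frame = base frame: x ahead of the robot, y to its left, z up, the work surface at z = 0. Lengths are in mm, angles in rad, forces in N, time in s.
With the tool pointing down it reaches from about 375 to 900 mm from the base axis. Payload 3.1 kg.
Tool frame: the origin (TCP) lies on the centre line of the jaws, within the pads' length; the fingertips stand 8 mm ahead of it and the grasp point (between the pads) lies 11 mm behind it; z points along the fingers, y is the line along which they close (so a half turn about z gives the same grasp; the last joint's range is limited). The gripper opens to 87 mm and grips with 3 to 60 N. Pads are 19 mm wide; open, the fingers measure 117 mm over their backs; the gripper's body (75 mm by 190 mm) begins 51 mm behind the grasp point.
Start: joints at [-1.355, 0.527, 1.433, -0, 1.181, -0.178], TCP at [240.41, -576.888, 230.548] pointing down, gripper open.
Joint ranges: [-3.08, 3.08], [-0.75, 2.2], [0.22, 2.44], [-1.43, 4.57], [0, 2.65], [-2.85, 2.85]. Speed limits (rad/s): [2.79, 2.79, 3.14, 3.14, 3.14, 3.14].

### API

Orientations are given as a rotation vector (axis times angle).
In Python, from rig import * gives the robot as it stands. The module is installed in compiled form; this text tells all that it offers.
- The arm moves only by the shell command python3 -m pendant 'ROWS' [OPENING] [FORCE]. ROWS is JSON, a list of rows, each a list of 6 numbers: the shift along the world's x, y, z in units of 0.03 m (1.0 is 0.03 m), then the turn, a rotation vector about the world's x, y, z in units of 180 degrees (1.0 is 180 degrees). In form: [[tx, ty, tz, ax, ay, az], ...]. A call has 1 to 12 rows; each row shifts and turns the commanded pose from where the row before left it; what a row does not reach is not made up. A row lasts 1/12 s, in which the tool goes at most 41.7 mm and 7.16 degrees, less where a joint would pass 70% of its speed; a pose out of reach is approached as far as the arm can. A call with a number of a shift or a turn outside -1 to 1 is refused whole. A call with a gripper value outside its range is refused whole. OPENING is the opening, from 0 (shut) to 1 (fully open), set as the call begins (- or left out, the last holds). The fingers move at their own pace and stop on an object; FORCE is the grip in N (left out, the last holds). Time passes only in rows, so rows that do not move let the fingers close. It gives the time, the measured TCP pose, the force, the opening and the grip force at its end, in the units of the state.
- state(): the state, without advancing time (a new reading comes with each control period).
- capture(name): name is "scene" or "top"; returns a dict with "color" (480x640x3 uint8, blue, green, red), "fx", "fy", "cx", "cy" (pixels), "rvec" (rotation vector, rad) and "tvec" (3), from world to camera coordinates, as OpenCV has them. Camera axes: x right, y down, z forward; pixel columns grow to the right and rows downward; lengths in mm; the calibration is good to about 2 mm. A picture is of the moment at which its call begins. There is no depth.
- job_done(): hands the job in; it is judged then, once.
The state is a dict: "clock": time; "q": joint angles; "dq": joint speeds; "joint_efforts": joint torques, N m; "tcp_pos": TCP position; "orientation": TCP orientation; "ft_force": force on the tool from outside, world axes, zero at the start; "wrist_torque": the same for the moment, N m; "gripper_width": finger opening in mm; "gripper_force": force on a finger pad.
Only numpy, scipy, OpenCV 4.12 (cv2) and the standard library are available. Lean on these libraries where they do the work, as an engineer would, in place of code of your own. Each camera call takes 0.05 s, during which the arm holds its last target. There are 200 camera calls.

## Working session

There is one attempt and no reset: what is moved stays moved. The work goes in short steps, Python scripts to look and compute and a shell command to move; the robot and the scene stay as the last step left them, time stands still between calls to the robot, and variables do not carry over. Pictures are saved under pics/ and viewed, at most 14 in all, crops included, and the job is handed in when it is done.

```bash
mkdir -p pics; cat > h.py <<'E'
from rig import *
import cv2, numpy as np
def cam(n):
    c=capture(n); K=np.array([[c['fx'],0,c['cx']],[0,c['fy'],c['cy']],[0,0,1.]]); R=cv2.Rodrigues(np.array(c['rvec'],float))[0]; t=np.array(c['tvec'],float).ravel()
    return c['color'],K,R,t
def ray(C,uv,z):
    _,K,R,t=C; d=R.T@np.linalg.inv(K)@np.array([uv[0],uv[1],1.]); o=-R.T@t
    return o+d*(z-o[2])/d[2]
def proj(C,p):
    _,K,R,t=C; q=K@(R@np.array(p,float)+t); return q[:2]/q[2]
E
python3 - <<'E'
from h import *
for n in('scene','top'):
    C=cam(n); cv2.imwrite(f'pics/{n}0.png',C[0]); print(n,C[1][0,0],-C[2].T@C[3],C[2][2])
print(state())
E
```

```text
scene 442.09771308197566 [1354.49209868   11.1244565   835.80370202] [-0.75914849  0.02891996 -0.65027471]
top 470.8912148595448 [ 223.67591455   34.3352108  1512.11718984] [ 0.17270919 -0.01627264 -0.98483843]
{'clock': 0.1, 'q': array([-1.35451467e+00,  5.28393107e-01,  1.43375845e+00, -1.33030655e-05,
        1.18138642e+00, -1.78545219e-01]), 'dq': array([-0.0006908 , -0.00105561, -0.00241608,  0.00140012,  0.00170644,
        0.0015491 ]), 'joint_efforts': array([-5.09291967e-04, -4.40985990e+01, -1.77150911e+01,  6.35419716e-02,
        5.34171530e-02, -5.64741504e-05]), 'tcp_pos': array([ 240.26486483, -576.28713687,  229.66223582]), 'orientation': array([-3.07866550e+00, -6.15798440e-01,  7.69255325e-05]), 'ft_force': array([0.21912064, 0.25504835, 0.25714424]), 'wrist_torque': array([ 0.03920087,  0.00063206, -0.03417139]), 'gripper_force': 0.0, 'gripper_width': 87.162860908901}
```

View pics/scene0.png

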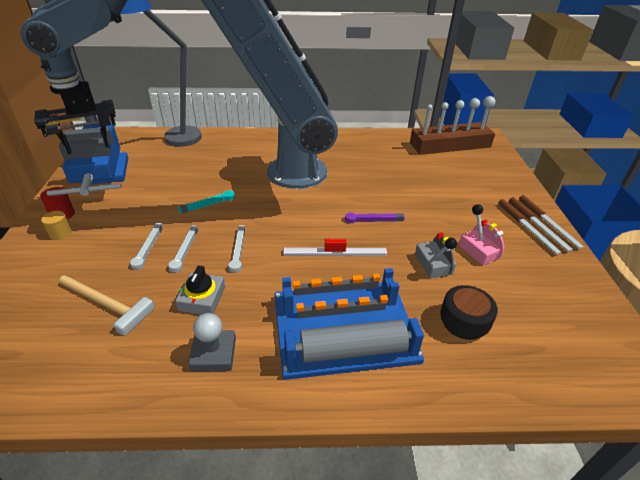

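View pics/top0.png

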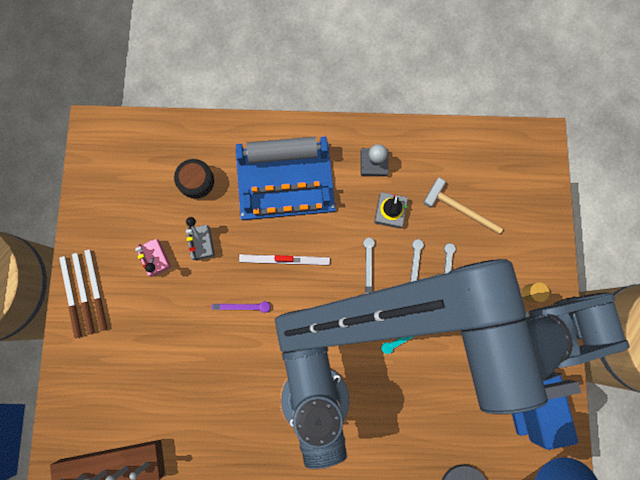

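Scene: three steel stakes with heads at (140,262), (177,265), (236,266). The purple one at (375,217) and the turquoise one at (207,202) are decoys. The grey lever box is at (436,258) and the pink decoy box at (482,242). The bar is at (335,250), the knob at (200,285) and the rack at (345,320). Enlarged crops will confirm these.

```bash
python3 - <<'E'
import cv2
a=cv2.imread('pics/top0.png')[125:325,130:470]; b=cv2.imread('pics/scene0.png')[190:390,120:520]
cv2.imwrite('pics/tz.png',cv2.resize(a,None,fx=2.3,fy=2.3,interpolation=3)); cv2.imwrite('pics/sz.png',cv2.resize(b,None,fx=2,fy=2,interpolation=3))
E
```

```text
(no output)
```

View pics/tz.png

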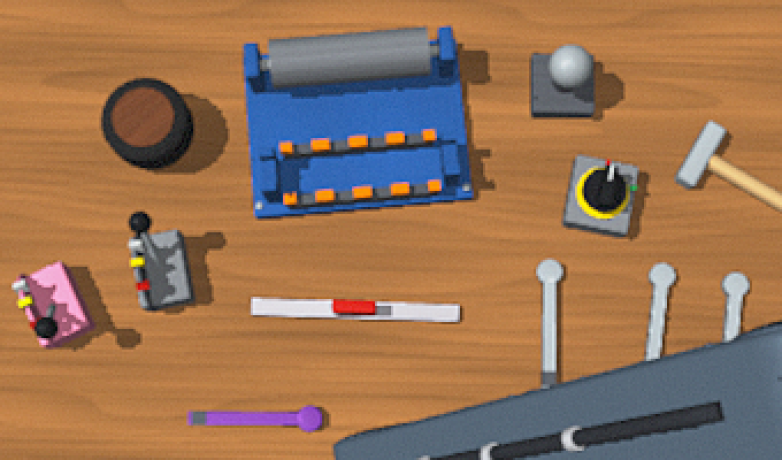

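View pics/sz.png

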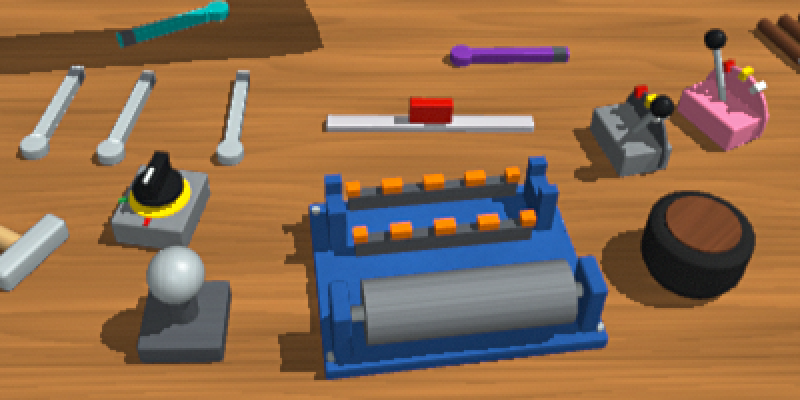

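The crops confirm it: the three bright steel stakes have top-crop heads at (550,271), (662,275) and (735,286). The grey box's lever ball is at (140,222), leaning to the white mark, and the knob is at (603,190). Now measuring positions.

```bash
cat >> h.py <<'E'
def tri(A,ua,B,ub):
    P=[c[1]@np.hstack([c[2],c[3][:,None]]) for c in(A,B)]
    X=cv2.triangulatePoints(P[0],P[1],np.array(ua,float).reshape(2,1),np.array(ub,float).reshape(2,1)); return (X[:3]/X[3]).ravel()
def hsv(C): return cv2.cvtColor(C[0],cv2.COLOR_BGR2HSV)
def blobs(m,amin=10):
    n,l,s,c=cv2.connectedComponentsWithStats(m.astype(np.uint8)); return [(tuple(np.round(c[i],1)),int(s[i,4]),l==i) for i in range(1,n) if s[i,4]>=amin]
def world(C,m,z):
    ys,xs=np.nonzero(m); return np.array([ray(C,p,z)[:2] for p in zip(xs,ys)])
E
python3 - <<'E'
from h import *
S=cam('scene');T=cam('top'); np.set_printoptions(precision=1,suppress=True)
# teeth
for n,C in(('S',S),('T',T)):
    h=hsv(C); m=(h[...,0]>8)&(h[...,0]<22)&(h[...,1]>215)&(h[...,2]>190)
    print(n,'teeth',[(b[0],b[1],ray(C,b[0],57)[:2]) for b in blobs(m,8)])
    m=(h[...,0]>=22)&(h[...,0]<34)&(h[...,1]>180)&(h[...,2]>120)
    print(n,'yellow',[(b[0],b[1]) for b in blobs(m,3)])
    m=((h[...,0]<6)|(h[...,0]>174))&(h[...,1]>180)&(h[...,2]>120)
    print(n,'red',[(b[0],b[1]) for b in blobs(m,3)])
    m=(h[...,0]>45)&(h[...,0]<75)&(h[...,1]>150)
    print(n,'green',[(b[0],b[1]) for b in blobs(m,2)])
    m=h[...,2]<45
    print(n,'black',[(b[0],b[1]) for b in blobs(m,30)])
# stakes
h=hsv(S); m=(h[...,1]<70)&(h[...,2]>130); m[:215]=0; m[280:]=0; m[:,260:]=0
for c,a,l in blobs(m,80):
    w=world(S,l,18); mu=w.mean(0); u=np.linalg.svd(w-mu)[2][0]; u*=np.sign(u[0]); s=(w-mu)@u; print('stakeS',c,a,mu,np.degrees(np.arctan2(u[1],u[0])),'head end',mu+u*s.max(),'tail',mu+u*s.min())
h=hsv(T); m=(h[...,1]<70)&(h[...,2]>130); m[:235]=0; m[300:]=0; m[:,:355]=0;m[:,460:]=0
for c,a,l in blobs(m,60):
    w=world(T,l,18); i=w[:,0].max(); hd=w[w[:,0]>i-34].mean(0); sh=w[w[:,0]<i-45]; 
    if len(sh)<5: print(c,a);continue
    u=np.linalg.svd(sh-sh.mean(0))[2][0];u*=np.sign(u[0]); print('stakeT',c,a,'head',hd,i,'ang',np.degrees(np.arctan2(u[1],u[0])),'minx',w[:,0].min(),'headdir',np.degrees(np.arctan2(*(hd-sh.mean(0))[::-1])))
# bar red block + flat
for C,box in((S,(240,262,275,395)),(T,(250,268,232,335))):
    h=hsv(C); m=np.zeros(h.shape[:2],bool); y0,y1,x0,x1=box; m[y0:y1,x0:x1]=((h[...,1]<60)&(h[...,2]>150))[y0:y1,x0:x1]
    w=world(C,m,12); e=w[w[:,1].argsort()]; k=12; a,b=e[:k].mean(0),e[-k:].mean(0); print('bar',a,b,(a+b)/2,np.degrees(np.arctan2(*(b-a)[::-1])))
E
```

```text
S teeth [((np.float64(357.4), np.float64(277.3)), 46, array([585. , 151.3])), ((np.float64(375.9), np.float64(275.7)), 28, array([579.8, 198. ])), ((np.float64(336.6), np.float64(279.2)), 46, array([591.2,  99.3])), ((np.float64(315.7), np.float64(281.1)), 48, array([597.2,  47.6])), ((np.float64(296.1), np.float64(282.9)), 34, array([602.9,  -0.3])), ((np.float64(383.7), np.float64(297.6)), 35, array([652.7, 206.9])), ((np.float64(363.5), np.float64(299.8)), 42, array([659.2, 158.2])), ((np.float64(342.0), np.float64(301.9)), 41, array([665.2, 107.2])), ((np.float64(320.1), np.float64(304.0)), 42, array([671.2,  55.8])), ((np.float64(299.6), np.float64(306.0)), 29, array([676.8,   8.2]))]
S yellow [((np.float64(492.5), np.float64(226.0)), 33), ((np.float64(444.8), np.float64(239.0)), 20), ((np.float64(200.9), np.float64(292.2)), 184)]
S red [((np.float64(484.3), np.float64(222.2)), 21), ((np.float64(439.9), np.float64(235.0)), 26), ((np.float64(335.0), np.float64(244.4)), 252), ((np.float64(192.8), np.float64(300.6)), 8)]
S green [((np.float64(181.7), np.float64(289.6)), 7)]
S black
[... 2791 characters left out ...]
[ 445.9 -163.5] 0.7019442522334773 head end [ 524.6 -162.5] tail [ 350.5 -164.7]
stakeT (np.float64(368.5), np.float64(259.9)) 331 head [ 487.2 -162.7] 503.16977140892743 ang -0.21714348501414257 minx 347.72888404861675 headdir 0.13215049496899545
stakeT (np.float64(415.8), np.float64(258.1)) 309 head [ 486.1 -321.6] 503.3196977256651 ang -8.5065895439514 minx 366.54231762772633 headdir -7.4918005771719525
stakeT (np.float64(448.7), np.float64(256.1)) 227 head [ 475.5 -425.2] 492.43728496773014 ang -11.23458350920624 minx 394.4128555591829 headdir -6.613956892630341
bar [432.1 -34.1] [438.3 248.3] [435.2 107.1] 88.74777605015299
bar [426.6 -35.2] [432.4 251. ] [429.5 107.9] 88.83688613766063
```

```bash
python3 - <<'E'
from h import *
S=cam('scene');T=cam('top'); np.set_printoptions(precision=1,suppress=True)
print('ball',tri(S,(450.2,243.3),T,(190.7,221.6)),'yel',tri(S,(444.8,239),T,(189.4,238.6)),'red',tri(S,(439.9,235),T,(192,248.7)))
print('green',tri(S,(181.7,289.6),T,(404.8,206.4)), ray(S,(192.8,300.6),41), ray(T,(404.8,206.4),41),ray(S,(181.7,289.6),41))
for n,C in(('S',S),('T',T)):
    h=hsv(C); g=(h[...,1]<60)&(h[...,2]>60)&(h[...,2]<175)
    for box in ((400,470,225,285),(170,235,260,320)) if n=='S' else ((180,220,215,265),(370,415,185,235)):
        x0,x1,y0,y1=box; m=np.zeros(g.shape,bool); m[y0:y1,x0:x1]=g[y0:y1,x0:x1]
        b=max(blobs(m,20),key=lambda b:b[1]); w=world(C,b[2],41.).astype(np.float32); r=cv2.minAreaRect(w); print(n,r)
    x0,x1,y0,y1=(170,235,260,320) if n=='S' else (370,415,185,235)
    for nm,k in(('yel+blk',(h[...,2]<50)|((h[...,0]>20)&(h[...,0]<34)&(h[...,1]>150))),('blk',h[...,2]<50),('white',(h[...,1]<60)&(h[...,2]>190))):
        m=np.zeros(g.shape,bool); m[y0:y1,x0:x1]=k[y0:y1,x0:x1]; b=max(blobs(m,3),key=lambda b:b[1]); w=world(C,b[2],41.); print(n,nm,b[:2],w.min(0),w.max(0),w.mean(0), 'z91',ray(C,b[0],91))
E
```

```text
ball [523.4 387.5 114. ] yel [475.5 393.2  87.7] red [446.4 387.5  77. ]
green [ 605.7 -278.6   38.7] [ 643.6 -245.2   41. ] [ 605.  -277.6   41. ] [ 607.7 -278.5   41. ]
S ((496.84600830078125, 377.98431396484375), (131.09959411621094, 112.88449096679688), 12.624390602111816)
S ((628.8757934570312, -232.0923614501953), (141.332763671875, 111.0998764038086), 0.43242186307907104)
S yel+blk ((np.float64(199.4), np.float64(285.0)), 630) [ 525.2 -274. ] [ 635.5 -200.6] [ 592.2 -238.4] z91 [ 640.6 -222.6   91. ]
S blk ((np.float64(198.9), np.float64(281.5)), 417) [ 525.2 -272.4] [ 616.1 -212.4] [ 580.2 -241.7] z91 [ 629.4 -225.7   91. ]
S white ((np.float64(175.1), np.float64(263.5)), 79) [ 502.1 -328.3] [ 528.5 -299.2] [ 515.4 -314. ] z91 [ 568.2 -293.5   91. ]
T ((476.1651611328125, 373.7178955078125), (108.87202453613281, 73.63709259033203), 12.82543659210205)
T ((593.0789184570312, -232.24319458007812), (91.66068267822266, 104.48004150390625), 79.65774536132812)
T yel+blk ((np.float64(391.3), np.float64(208.7)), 355) [ 562.2 -268.5] [ 635.5 -200.4] [ 596.3 -233.9] z91 [ 583.7 -224.7   91. ]
T blk ((np.float64(392.6), np.float64(207.4)), 241) [ 572.2 -265.4] [ 635.5 -210.2] [ 600.8 -237.9] z91 [ 587.9 -228.8   91. ]
T white ((np.float64(395.4), np.float64(199.3)), 9) [ 618.9 -249.4] [ 635.7 -246. ] [ 627.8 -247.5] z91 [ 614.2 -237.8   91. ]
```

```bash
python3 -m pendant '[[0.5,1,0,0,0,-0.005],[0.5,1,0,0,0,-0.005],[0.5,1,0,0,0,-0.005],[0.5,1,0,0,0,-0.005],[0.5,1,0,0,0,-0.005],[0.5,1,0,0,0,-0.005],[0.5,1,0,0,0,-0.005],[0.5,1,0,0,0,-0.005],[0.5,1,0,0,0,-0.005],[0.5,1,0,0,0,-0.005],[0.5,1,0,0,0,-0.005],[0.5,1,0,0,0,-0.005]]' 0.75 20
python3 -m pendant '[[0.3,1,0,0,0,0],[0.3,1,0,0,0,0],[0.3,1,0,0,0,0],[0.3,1,0,0,0,0],[0.3,1,0,0,0,0],[0.3,1,0,0,0,0],[0.3,1,0,0,0,0],[0.3,1,0,0,0,0],[0.3,1,0,0,0,0],[0.3,1,0,0,0,0],[0.3,1,0,0,0,0],[0.3,1,0,0,0,0]]'
python3 -m pendant '[[0,1,0,0,0,0],[0,1,0,0,0,0],[0,1,0,0,0,0],[0,1,0,0,0,0],[0,1,0,0,0,0],[0,1,0,0,0,0],[0,1,0,0,0,0],[0,1,0,0,0,0],[0,0,0,0,0,0],[0,0,0,0,0,0]]'
```

```text
clock: 1.3
tcp_pos: [420.9, -215.4, 230.8]
orientation: [3.125, 0.322, 0.001]
ft_force: [0.3, -0.6, 0.0]
gripper_width: 65.3
gripper_force: 0.0
clock: 2.3
tcp_pos: [528.6, 144.8, 230.6]
orientation: [3.125, 0.324, 0.0]
ft_force: [0.7, -0.7, 0.3]
gripper_width: 65.2
gripper_force: 0.0
clock: 3.13
tcp_pos: [527.9, 384.5, 230.2]
orientation: [3.124, 0.328, -0.0]
ft_force: [0.7, -1.0, -0.1]
gripper_width: 65.8
gripper_force: 0.0
```

```bash
python3 -m pendant '[[-0.15,0.1,-0.8,0,0,0],[0,0,-0.8,0,0,0],[0,0,-0.8,0,0,0],[0,0,-0.8,0,0,0],[0,0,-0.8,0,0,0],[0,0,0,0,0,0],[0,0,0,0,0,0]]'
python3 - <<'E'
from h import *
import numpy as np; np.set_printoptions(precision=1,suppress=True)
S=cam('scene');T=cam('top');cv2.imwrite('pics/top1.png',T[0])
a=T[0][190:350,150:470]; b=S[0][190:300,380:540]
cv2.imwrite('pics/c1.png',np.vstack([cv2.resize(a,(640,320),interpolation=3),cv2.resize(b,(407,280),interpolation=3)if 0 else np.pad(cv2.resize(b,(400,275),interpolation=3),((0,0),(0,240),(0,0)))]))
h=hsv(T); m=(h[...,1]<70)&(h[...,2]>130); m[:235]=0; m[310:]=0; m[:,:355]=0;m[:,460:]=0
for c,a,l in blobs(m,60):
    w=world(T,l,18); i=w[:,0].max(); hd=w[w[:,0]>i-34].mean(0); sh=w[(w[:,0]<i-45)]
    u=np.linalg.svd(sh-sh.mean(0))[2][0];u*=np.sign(u[0]); print('stakeT',c,a,'head',hd,i,'ang',np.degrees(np.arctan2(u[1],u[0])),'minx',w[:,0].min(),'headdir',np.degrees(np.arctan2(*(hd-sh.mean(0))[::-1])))
E
```

```text
clock: 3.72
tcp_pos: [523.2, 384.4, 109.4]
orientation: [3.123, 0.321, -0.006]
ft_force: [-0.8, -0.9, 0.4]
gripper_width: 65.2
gripper_force: 0.0
stakeT (np.float64(368.5), np.float64(258.3)) 314 head [ 488.1 -162.8] 506.31694897060606 ang 0.20238207061864058 minx 350.96811324629914 headdir 0.16183889772676877
stakeT (np.float64(415.5), np.float64(261.3)) 359 head [ 486.1 -321.6] 503.3196977256651 ang -7.878551474211398 minx 347.4274722869826 headdir -7.483053741063094
stakeT (np.float64(447.9), np.float64(265.4)) 363 head [ 475.5 -425.3] 492.43728496773014 ang -6.9615533234953455 minx 336.7594144366274 headdir -6.882672809947255
```

View pics/c1.png

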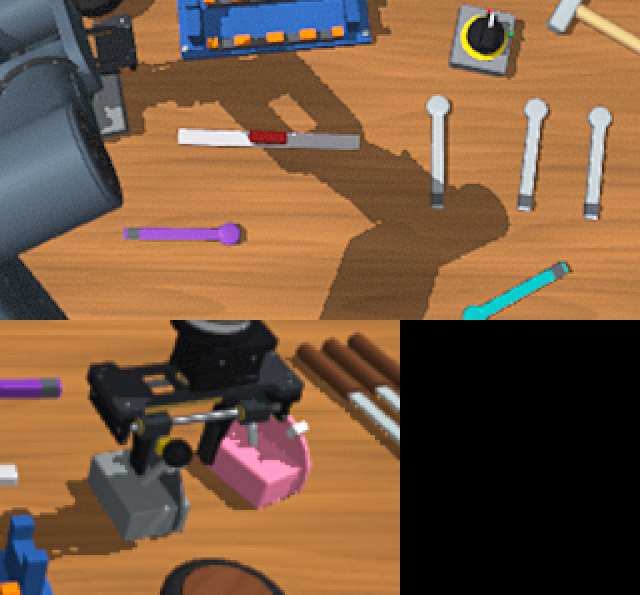

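The ball at crop (177,453) sits between the fingers. All three stakes are fully visible. Closing on the ball.

```bash
python3 -m pendant '[[0,0,0,0,0,0],[0,0,0,0,0,0],[0,0,0,0,0,0],[0,0,0,0,0,0],[0,0,0,0,0,0],[0,0,0,0,0,0],[0,0,0,0,0,0],[0,0,0,0,0,0]]' 0.2 12; python3 -c "
from rig import *
print(state()['wrist_torque'])"
```

```text
clock: 4.48
tcp_pos: [523.9, 386.4, 110.7]
orientation: [-3.124, -0.323, -0.0]
ft_force: [-0.4, -0.7, 1.5]
gripper_width: 28.7
gripper_force: 12.0
[0.13432246 0.06892114 0.01387411]
```

```bash
python3 -m pendant '[[-0.37,-0.078,0.18,0,0,0],[-0.39,-0.083,0.127,0,0,0],[-0.4,-0.085,0.077,0,0,0],[-0.41,-0.087,0.027,0,0,0],[0,0,0,0,0,0]]'; python3 -m pendant '[[-0.41,-0.087,-0.027,0,0,0],[-0.4,-0.085,-0.077,0,0,0],[-0.39,-0.083,-0.127,0,0,0],[-0.37,-0.078,-0.18,0,0,0],[0,0,0,0,0,0],[0,0,0,0,0,0]]'
python3 - <<'E'
from h import *
S=cam('scene'); cv2.imwrite('pics/c2.png',cv2.resize(S[0][200:290,390:510],None,fx=4,fy=4,interpolation=3))
E
```

```text
clock: 4.9
tcp_pos: [475.3, 375.1, 123.3]
orientation: [3.123, 0.325, -0.002]
ft_force: [-1.4, -2.2, 3.3]
gripper_width: 29.3
gripper_force: 12.0
clock: 5.4
tcp_pos: [427.8, 364.1, 110.0]
orientation: [3.121, 0.324, -0.009]
ft_force: [-2.1, -6.2, 2.7]
gripper_width: 29.1
gripper_force: 12.0
```

View pics/c2.png

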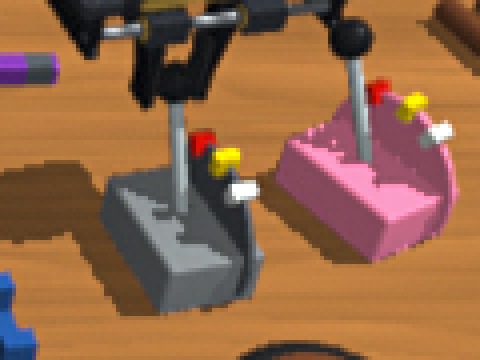

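```bash
for i in 1 2 3; do :; done; python3 -m pendant '[[-0.05,-0.05,-0.025,0,0,0],[-0.05,-0.01,-0.025,0,0,0],[0,0,0,0,0,0],[0,0,0,0,0,0]]'; python3 -m pendant '[[-0.05,-0.01,-0.025,0,0,0],[-0.05,-0.01,-0.025,0,0,0],[0,0,0,0,0,0],[0,0,0,0,0,0]]'
```

```text
clock: 5.78
tcp_pos: [427.5, 364.0, 109.7]
orientation: [3.124, 0.324, 0.001]
ft_force: [-0.3, -3.8, 5.4]
gripper_width: 28.7
gripper_force: 12.0
clock: 6.12
tcp_pos: [427.5, 364.0, 109.6]
orientation: [-3.124, -0.325, -0.011]
ft_force: [3.0, -4.3, 10.8]
gripper_width: 29.0
gripper_force: 12.0
```

```bash
python3 -m pendant '[[0.1,0.02,0.05,0,0,0],[0.1,0.02,0.05,0,0,0],[0,0,0,0,0,0]]'; python3 -m pendant '[[0,0,0,0,0,0],[0,0,0,0,0,0],[0,0,0,0,0,0],[0,0,0,0,0,0],[0,0,0.5,0,0,0],[0,0,1,0,0,0],[0,0,1,0,0,0],[0,0,1,0,0,0],[0,0,0.5,0,0,0]]' 0.7
python3 -m pendant '[[0.1,-1,0,0,0,-0.0065],[0.1,-1,0,0,0,-0.0065],[0.1,-1,0,0,0,-0.0065],[0.1,-1,0,0,0,-0.0065],[0.1,-1,0,0,0,-0.0065],[0.1,-1,0,0,0,-0.0065],[0,-1,0,0,0,-0.0065],[0,-1,0,0,0,-0.0065],[0,-1,0,0,0,-0.0065],[0,-1,0,0,0,-0.007]]'
python3 -m pendant '[[-0.1,-1,0,0,0,0],[-0.1,-1,0,0,0,0],[-0.1,-1,0,0,0,0],[-0.1,-1,0,0,0,0],[-0.1,-1,0,0,0,0],[-0.1,-1,0,0,0,0],[0,-1,0,0,0,0],[0,-0.6,0,0,0,0],[0,0,0,0,0,0],[0,0,0,0,0,0]]'
```

```text
clock: 6.37
tcp_pos: [429.2, 364.3, 110.6]
orientation: [3.124, 0.323, -0.004]
ft_force: [-3.1, -4.6, 5.9]
gripper_width: 29.2
gripper_force: 12.0
clock: 7.12
tcp_pos: [431.4, 366.3, 234.1]
orientation: [-3.122, -0.324, -0.009]
ft_force: [1.1, 0.0, -0.3]
gripper_width: 60.8
gripper_force: 0.0
clock: 7.95
tcp_pos: [447.9, 63.7, 230.6]
orientation: [-3.141, 0.0, -0.002]
ft_force: [1.0, 0.0, -0.3]
gripper_width: 60.8
gripper_force: 0.0
clock: 8.78
tcp_pos: [429.9, -163.8, 230.4]
orientation: [-3.141, 0.003, -0.001]
ft_force: [0.0, 0.6, 0.2]
gripper_width: 61.0
gripper_force: 0.0
```

```bash
python3 - <<'E'
from h import *
np.set_printoptions(precision=1,suppress=True)
S=cam('scene'); a=cv2.resize(S[0][190:300,110:480],(740,220),interpolation=3); b=cv2.resize(S[0][210:280,400:500],(500,350),interpolation=3)
cv2.imwrite('pics/c3.png',np.vstack([a,np.pad(b,((0,0),(0,240),(0,0)))]))
h=hsv(S); m=(h[...,2]<45); m[:,:430]=0;m[:,460:]=0;m[:215]=0;m[250:]=0
print([(b[0],b[1],ray(S,b[0],118)) for b in blobs(m,20)])
E
```

```text
[((np.float64(433.4), np.float64(220.6)), 64, array([435.9, 363.7, 118. ]))]
```

View pics/c3.png

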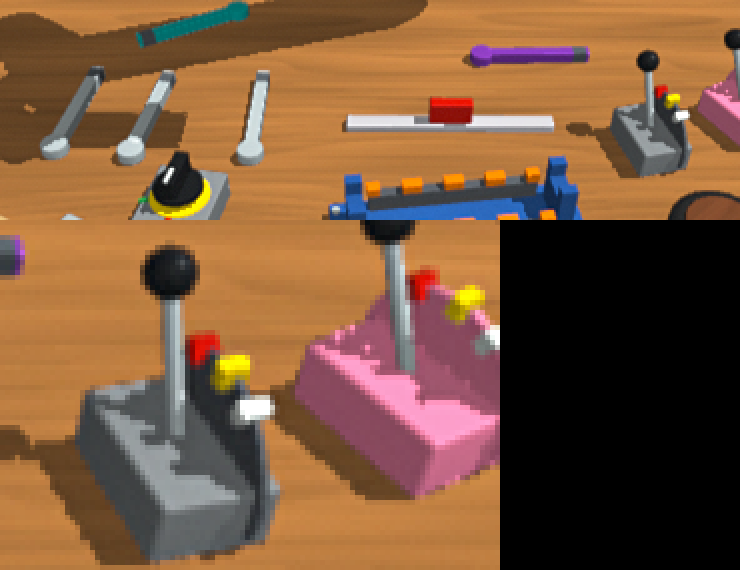

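```bash
python3 - <<'E'
from h import *
np.set_printoptions(precision=1,suppress=True)
S=cam('scene');T=cam('top')
r=[]
for C,(x0,x1,y0,y1) in((S,(420,445,210,240)),(T,(175,215,215,265))):
    h=hsv(C); m=np.zeros(h.shape[:2],bool); m[y0:y1,x0:x1]=(h[...,2]<45)[y0:y1,x0:x1]
    b=blobs(m,15); print([q[:2] for q in b]); r.append(max(b,key=lambda q:q[1])[0])
print(tri(S,r[0],T,r[1]))
E
```

```text
[((np.float64(433.1), np.float64(220.6)), 68)]
[((np.float64(196.6), np.float64(251.8)), 45)]
[431.6 364.5 114.7]
```

```bash
python3 -m pendant '[[-0.28,0,-1,0,0,0],[0,0.02,-1,0,0,0],[0,0,-1,0,0,0],[0,0,-1,0,0,0],[0,0,-1,0,0,0],[0,0,-1,0,0,0],[0,0,-0.6,0,0,0],[0,0,-0.3,0,0,0],[0,0,-0.3,0,0,0],[0,0,-0.1,0,0,0],[0,0,0,0,0,0]]' 0.7; python3 -m pendant '[[0,0,0,0,0,0],[0,0,0,0,0,0],[0,0,0,0,0,0],[0,0,0,0,0,0],[0,0,0,0,0,0],[0,0,0,0,0,0],[0,0,0,0,0,0],[0,0,0,0,0,0]]' 0.1 45;  python3 -m pendant '[[0,0,0.5,0,0,0],[0,0,0.5,0,0,0],[0,0,0.5,0,0,0],[0,0,0.5,0,0,0],[0,0,0,0,0,0],[0,0,0,0,0,0]]'; python3 -c "
from rig import *
print(state()['wrist_torque'])"
```

```text
clock: 9.85
tcp_pos: [421.6, -162.2, 11.6]
orientation: [3.141, 0.002, 0.0]
ft_force: [0.3, -0.2, 0.0]
gripper_width: 61.1
gripper_force: 0.0
clock: 10.52
tcp_pos: [421.6, -162.9, 11.6]
orientation: [3.141, 0.001, 0.001]
ft_force: [-0.5, -1.9, 1.3]
gripper_width: 17.7
gripper_force: 45.0
clock: 11.02
tcp_pos: [421.3, -162.4, 71.5]
orientation: [3.141, 0.001, 0.001]
ft_force: [0.0, 0.2, -6.2]
gripper_width: 17.6
gripper_force: 45.0
[0.06584637 0.02266375 0.02401615]
```

```bash
python3 -m pendant '[[0,0,1,0,0,0],[0,0,1,0,0,0],[0,0,1,0,0,0],[0.7,0.98,0,0,0,0.00375],[0.7,0.98,0,0,0,0.00375],[0.7,0.98,0,0,0,0.00375],[0.7,0.98,0,0,0,0.00375],[0.7,0.98,0,0,0,0.00375],[0.7,0.98,0,0,0,0.00375]]'; python3 -m pendant '[[0.7,0.98,0,0,0,0.00375],[0.7,0.98,0,0,0,0.00375],[0.7,0.98,0,0,0,0.00375],[0.7,0.98,0,0,0,0.00375],[0,0,-0.5,0,0,0],[0,0,-0.5,0,0,0],[0,0,-0.5,0,0,0],[0,0,-0.5,0,0,0],[0,0,0,0,0,0],[0,0,0,0,0,0]]'
python3 - <<'E'
from h import *
S=cam('scene');T=cam('top')
a=cv2.resize(S[0][250:385,265:430],(660,540),interpolation=3); cv2.imwrite('pics/c4.png',a)
E
```

```text
clock: 11.77
tcp_pos: [546.5, 15.8, 159.3]
orientation: [-3.139, -0.113, 0.007]
ft_force: [-0.0, -1.3, -5.8]
gripper_width: 17.3
gripper_force: 45.0
clock: 12.6
tcp_pos: [628.9, 131.5, 98.3]
orientation: [-3.136, -0.186, 0.011]
ft_force: [-0.6, -0.4, -4.1]
gripper_width: 17.3
gripper_force: 45.0
```

View pics/c4.png

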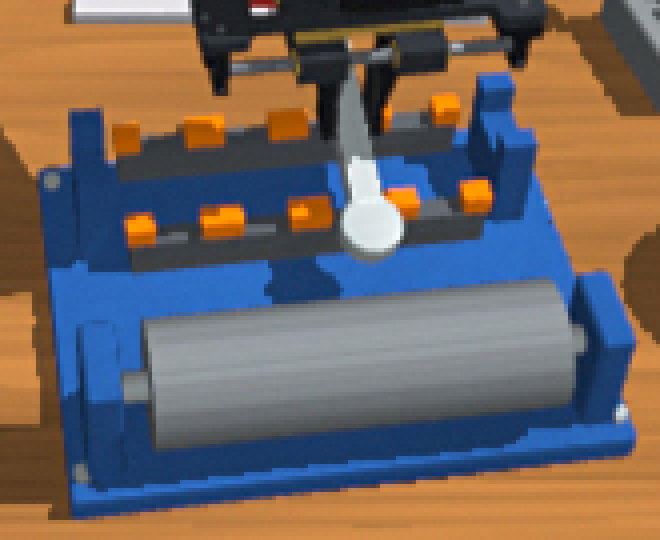

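```bash
python3 -m pendant '[[0.12,0,-0.4,0,0,0],[0,0,-0.3,0,0,0],[0,0,-0.3,0,0,0],[0,0,-0.2,0,0,0],[0,0,-0.1,0,0,0],[0,0,0,0,0,0],[0,0,0,0,0,0]]'; python3 -m pendant '[[0,0,-0.04,0,0,0],[0,0,-0.04,0,0,0],[0,0,0,0,0,0],[0,0,0,0,0,0]]'
```

```text
clock: 13.28
tcp_pos: [633.4, 131.3, 63.1]
orientation: [3.136, 0.186, -0.005]
ft_force: [-4.1, -0.9, 1.2]
gripper_width: 17.4
gripper_force: 45.0
clock: 13.62
tcp_pos: [633.4, 131.4, 61.6]
orientation: [3.136, 0.186, -0.004]
ft_force: [-7.3, -1.5, 9.4]
gripper_width: 17.3
gripper_force: 45.0
```

```bash
python3 - <<'E'
from h import *
S=cam('scene');T=cam('top')
a=cv2.resize(S[0][260:345,285:405],(720,510),interpolation=3); cv2.imwrite('pics/c5.png',a)
print(state()['wrist_torque'])
h=hsv(S); m=(h[...,1]<45)&(h[...,2]>150); m[:290]=0;m[325:]=0;m[:,330:385]&=True; m[:,:330]=0; m[:,385:]=0
for b in blobs(m,30): print(b[:2],ray(S,b[0],63))
E
```

```text
[-0.20180962  0.94992776 -0.04454953]
((np.float64(356.5), np.float64(311.3)), 211) [699.07090059 137.33159741  63.        ]
```

View pics/c5.png

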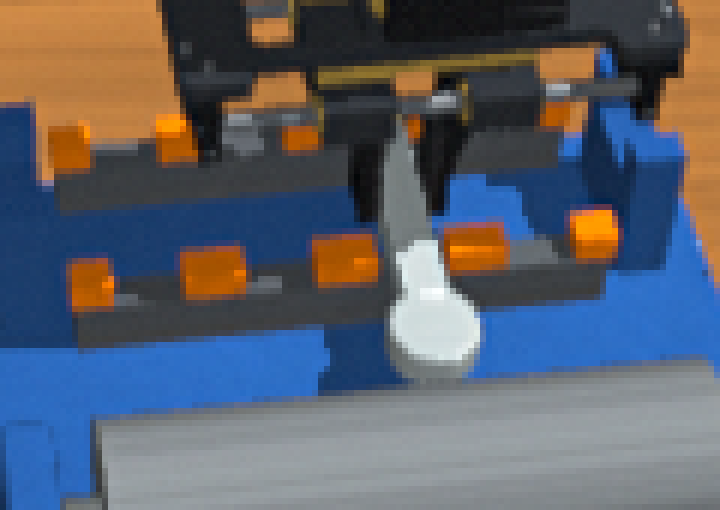

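The shank is seated in the notch between the teeth, with the head past the front rail. Releasing.

```bash
python3 -m pendant '[[0,0,0,0,0,0],[0,0,0,0,0,0],[0,0,0,0,0,0],[0,0,0,0,0,0]]' 0.4 45; python3 -m pendant '[[0,0,0.5,0,0,0],[0,0,1,0,0,0],[0,0,1,0,0,0],[0,0,1,0,0,0],[0,0,1,0,0,0],[0,0,0.5,0,0,0],[-0.6,-1,0,0,0,0],[-0.6,-1,0,0,0,0],[-0.6,-1,0,0,0,0],[-0.6,-1,0,0,0,0]]'; python3 - <<'E'
from h import *
S=cam('scene');T=cam('top')
a=cv2.resize(S[0][260:345,285:405],(600,425),interpolation=3); cv2.imwrite('pics/c6.png',a)
E
```

```text
clock: 14.05
tcp_pos: [635.8, 131.6, 60.2]
orientation: [-3.136, -0.186, -0.003]
ft_force: [-0.2, -1.3, -0.2]
gripper_width: 32.5
gripper_force: 0.0
clock: 14.88
tcp_pos: [562.5, 10.7, 210.3]
orientation: [3.136, 0.188, 0.002]
ft_force: [0.2, -0.1, -0.4]
gripper_width: 34.7
gripper_force: 0.0
```

View pics/c6.png

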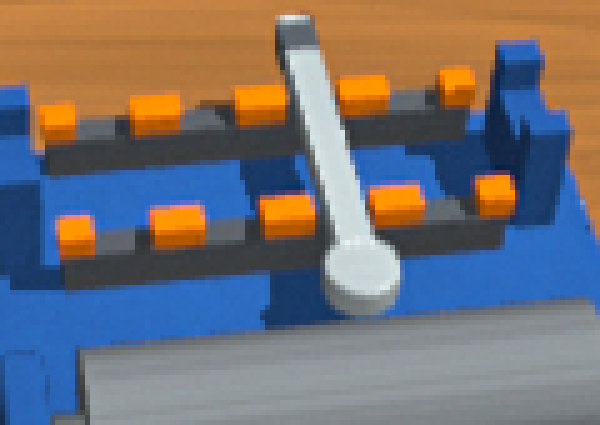

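The stake lies flat in notch 2 with its head toward the drum. Next is stake B.

```bash
python3 -m pendant '[[-0.43,-0.98,0,0,0,-0.0073],[-0.43,-0.98,0,0,0,-0.0073],[-0.43,-0.98,0,0,0,-0.0073],[-0.43,-0.98,0,0,0,-0.0073],[-0.43,-0.98,0,0,0,-0.0073],[-0.43,-0.98,0,0,0,-0.0073],[-0.43,-0.98,0,0,0,-0.0073],[-0.43,-0.98,0,0,0,-0.0073],[-0.43,-0.98,0,0,0,-0.0073],[-0.43,-0.98,0,0,0,-0.0073],[-0.43,-0.98,0,0,0,-0.0073],[0,0,0,0,0,0]]' 0.7
python3 -m pendant '[[0,0,-1,0,0,0],[0,0,-1,0,0,0],[0,0,-1,0,0,0],[0,0,-1,0,0,0],[0,0,-1,0,0,0],[0,0,0,0,0,0],[0,0,0,0,0,0]]'
```

```text
clock: 15.98
tcp_pos: [421.0, -317.9, 210.5]
orientation: [3.129, -0.218, 0.004]
ft_force: [0.1, -0.3, -0.0]
gripper_width: 60.9
gripper_force: 0.0
clock: 16.57
tcp_pos: [421.1, -310.7, 58.9]
orientation: [-3.132, 0.209, 0.004]
ft_force: [0.1, -0.3, -0.3]
gripper_width: 60.7
gripper_force: 0.0
```

```bash
python3 -m pendant '[[-0.02,-0.08,-0.6,0,0,0],[0,0,-0.5,0,0,0],[0,0,-0.3,0,0,0],[0,0,-0.18,0,0,0],[0,0,0,0,0,0],[0,0,0,0,0,0]]'; python3 -m pendant '[[0,0,0,0,0,0],[0,0,0,0,0,0],[0,0,0,0,0,0],[0,0,0,0,0,0],[0,0,0,0,0,0],[0,0,0,0,0,0],[0,0,0,0,0,0],[0,0,0,0,0,0]]' 0.1 50;  python3 -m pendant '[[0,0,0.5,0,0,0],[0,0,0.8,0,0,0],[0,0,1,0,0,0],[0,0,1,0,0,0],[0,0,1,0,0,0],[0,0,0.5,0,0,0],[0,0,0,0,0,0],[0,0,0,0,0,0]]'; python3 -c "
from rig import *
print(state()['wrist_torque'])"
```

```text
clock: 17.07
tcp_pos: [421.0, -314.6, 13.7]
orientation: [3.133, -0.21, 0.002]
ft_force: [-0.3, 0.2, 0.4]
gripper_width: 61.1
gripper_force: 0.0
clock: 17.73
tcp_pos: [420.4, -314.4, 12.8]
orientation: [3.134, -0.21, 0.0]
ft_force: [0.0, 0.6, 0.0]
gripper_width: 17.6
gripper_force: 50.0
clock: 18.4
tcp_pos: [420.1, -313.9, 156.5]
orientation: [-3.134, 0.21, 0.0]
ft_force: [-0.8, 0.8, -5.2]
gripper_width: 17.4
gripper_force: 50.0
[ 0.08252528  0.1502373  -0.02243565]
```

```bash
python3 -m pendant '[[0.52,0.937,0,0,0,0.0057],[0.52,0.937,0,0,0,0.0057],[0.52,0.937,0,0,0,0.0057],[0.52,0.937,0,0,0,0.0057],[0.52,0.937,0,0,0,0.0057],[0.52,0.937,0,0,0,0.0057],[0.52,0.937,0,0,0,0.0057],[0.52,0.937,0,0,0,0.0057],[0.52,0.937,0,0,0,0.0057],[0.52,0.937,0,0,0,0.0057],[0.52,0.937,0,0,0,0.0057],[0.52,0.937,0,0,0,0.0057]]';  python3 -m pendant '[[0.52,0.937,0,0,0,0.0057],[0.52,0.937,0,0,0,0.0057],[0,0,-0.5,0,0,0],[0,0,-0.5,0,0,0],[0,0,-0.5,0,0,0],[0,0,-0.5,0,0,0],[0,0,0,0,0,0],[0,0,0,0,0,0]]'
```

```text
clock: 19.4
tcp_pos: [605.9, 24.9, 153.2]
orientation: [-3.138, -0.129, 0.011]
ft_force: [-0.1, -0.9, -5.3]
gripper_width: 17.4
gripper_force: 50.0
clock: 20.07
tcp_pos: [636.0, 79.4, 93.0]
orientation: [-3.135, -0.183, 0.013]
ft_force: [0.2, 0.4, -5.3]
gripper_width: 17.7
gripper_force: 50.0
```

```bash
cat > chk.py <<'E'
from h import *
np.set_printoptions(precision=1,suppress=True)
S=cam('scene'); s=state(); p=s['tcp_pos']; o=s['orientation']; R=cv2.Rodrigues(o)[0]; ex=R[:,0]
h=hsv(S); m=(h[...,1]<45)&(h[...,2]>120)
uv=proj(S,p+65*ex+[0,0,6]); q=np.zeros(m.shape,bool); x,y=map(int,uv); q[y-14:y+20,x-14:x+15]=m[y-14:y+20,x-14:x+15]
b=max(blobs(q,20),key=lambda b:b[1]); print('yaw',np.degrees(np.arctan2(ex[1],ex[0])),'pred',uv,'seen',b[:2],'tq',s['wrist_torque'],'held head at zTop',ray(S,b[0],p[2]+6)[:2]-p[:2])
E
python3 chk.py
```

```text
yaw 6.680713615182644 pred [335.2 301.4] seen ((np.float64(334.4), np.float64(301.5)), 273) tq [ 0.  0. -0.] held head at zTop [65.1  5.8]
```

```bash
python3 -m pendant '[[0.06,0,-0.3,0,0,0],[0,0,-0.3,0,0,0],[0,0,-0.2,0,0,0],[0,0,-0.15,0,0,0],[0,0,-0.1,0,0,0],[0,0,0,0,0,0],[0,0,0,0,0,0]]'; python3 -m pendant '[[0,0,-0.04,0,0,0],[0,0,-0.04,0,0,0],[0,0,0,0,0,0],[0,0,0,0,0,0]]'
```

```text
clock: 20.7
tcp_pos: [640.6, 79.3, 65.2]
orientation: [-3.136, -0.183, 0.0]
ft_force: [-0.4, 0.1, -5.5]
gripper_width: 17.3
gripper_force: 50.0
clock: 21.03
tcp_pos: [640.6, 79.3, 63.0]
orientation: [3.136, 0.183, 0.0]
ft_force: [0.2, -0.3, -4.5]
gripper_width: 17.3
gripper_force: 50.0
```

```bash
python3 -m pendant '[[0,0,-0.06,0,0,0],[0,0,-0.04,0,0,0],[0,0,0,0,0,0]]'; python3 -m pendant '[[0,0,-0.04,0,0,0],[0,0,-0.04,0,0,0],[0,0,0,0,0,0]]';
```

```text
clock: 21.28
tcp_pos: [640.4, 79.3, 59.5]
orientation: [-3.136, -0.183, 0.001]
ft_force: [-0.7, -0.1, -6.2]
gripper_width: 17.9
gripper_force: 50.0
clock: 21.53
tcp_pos: [640.7, 79.3, 57.8]
orientation: [3.136, 0.183, 0.0]
ft_force: [-0.7, 0.7, -2.7]
gripper_width: 17.9
gripper_force: 50.0
```

```bash
python3 -m pendant '[[0,0,0,0,0,0],[0,0,0,0,0,0],[0,0,0,0,0,0],[0,0,0,0,0,0],[0,0,0.5,0,0,0],[0,0,1,0,0,0],[0,0,1,0,0,0],[0,0,1,0,0,0],[0,0,1,0,0,0],[0,0,0.5,0,0,0]]' 0.4 50; python3 -m pendant '[[-0.45,-0.975,0,0,0,-0.0044],[-0.45,-0.975,0,0,0,-0.0044],[-0.45,-0.975,0,0,0,-0.0044],[-0.45,-0.975,0,0,0,-0.0044],[-0.45,-0.975,0,0,0,-0.0044],[-0.45,-0.975,0,0,0,-0.0044],[-0.45,-0.975,0,0,0,-0.0044],[-0.45,-0.975,0,0,0,-0.0044],[-0.45,-0.975,0,0,0,-0.0044],[-0.45,-0.975,0,0,0,-0.0044]]' 0.7
python3 -m pendant '[[-0.45,-0.975,0,0,0,-0.0044],[-0.45,-0.975,0,0,0,-0.0044],[-0.45,-0.975,0,0,0,-0.0044],[-0.45,-0.975,0,0,0,-0.0044],[-0.45,-0.975,0,0,0,-0.0044],[-0.45,-0.975,0,0,0,-0.0044],[-0.45,-0.975,0,0,0,-0.0044],[0,0,-1,0,0,0],[0,0,-1,0,0,0],[0,0,-1,0,0,0],[0,0,0,0,0,0],[0,0,0,0,0,0]]'
```

```text
clock: 22.37
tcp_pos: [642.7, 79.3, 212.1]
orientation: [3.135, 0.184, 0.012]
ft_force: [1.0, -1.0, 0.0]
gripper_width: 34.8
gripper_force: 0.0
clock: 23.2
tcp_pos: [505.0, -214.7, 207.9]
orientation: [3.141, -0.035, 0.002]
ft_force: [0.7, -0.1, -0.3]
gripper_width: 60.6
gripper_force: 0.0
clock: 24.2
tcp_pos: [410.5, -417.2, 116.4]
orientation: [-3.133, 0.186, 0.003]
ft_force: [0.4, 0.1, -0.0]
gripper_width: 60.5
gripper_force: 0.0
```

```bash
python3 - <<'E'
from h import *
np.set_printoptions(precision=1,suppress=True)
S=cam('scene'); h=hsv(S); m=(h[...,1]<60)&(h[...,2]>110)
for nm,x,y in(('A',632.2,131.3),('B',638.4,79.7)):
    c=np.array([x+64.5,y+7.6,63]); u=proj(S,c); q=np.zeros(m.shape,bool); a,b=map(int,u); q[b-13:b+16,a-14:a+15]=m[b-13:b+16,a-14:a+15]
    k=max(blobs(q,20),key=lambda b:b[1]); print(nm,u,k[:2],ray(S,k[0],63)[:2]-c[:2])
E
```

```text
A [357.1 310.5] ((np.float64(356.2), np.float64(310.7)), 278) [ 0.6 -2.1]
B [334.6 312.8] ((np.float64(334.3), np.float64(314.6)), 325) [ 5.3 -1. ]
```

```bash
python3 -m pendant '[[0,0,-1,0,0,0],[0,0,-1,0,0,0],[0,0,-0.7,0,0,0],[0,0,-0.4,0,0,0],[0,0,-0.27,0,0,0],[0,0,-0.1,0,0,0],[0,0,0,0,0,0],[0,0,0,0,0,0]]'; python3 -m pendant '[[0,0,0,0,0,0],[0,0,0,0,0,0],[0,0,0,0,0,0],[0,0,0,0,0,0],[0,0,0,0,0,0],[0,0,0,0,0,0],[0,0,0,0,0,0],[0,0,0,0,0,0]]' 0.1 50;  python3 -m pendant '[[0,0,0.5,0,0,0],[0,0,0.8,0,0,0],[0,0,1,0,0,0],[0,0,1,0,0,0],[0,0,1,0,0,0],[0,0,0.7,0,0,0],[0,0,0,0,0,0],[0,0,0,0,0,0]]'
```

```text
clock: 24.92
tcp_pos: [411.8, -418.9, 14.7]
orientation: [3.134, -0.185, 0.003]
ft_force: [-0.4, -0.7, 0.4]
gripper_width: 61.0
gripper_force: 0.0
clock: 25.58
tcp_pos: [411.2, -418.5, 13.4]
orientation: [3.135, -0.185, 0.001]
ft_force: [-0.5, -0.3, -1.0]
gripper_width: 17.6
gripper_force: 50.0
clock: 26.25
tcp_pos: [411.0, -417.8, 163.3]
orientation: [3.136, -0.186, 0.001]
ft_force: [-0.2, -1.0, -5.5]
gripper_width: 17.5
gripper_force: 50.0
```

```bash
python3 -m pendant '[[0.516,0.99,0,0,0,0.005],[0.516,0.99,0,0,0,0.005],[0.516,0.99,0,0,0,0.005],[0.516,0.99,0,0,0,0.005],[0.516,0.99,0,0,0,0.005],[0.516,0.99,0,0,0,0.005],[0.516,0.99,0,0,0,0.005],[0.516,0.99,0,0,0,0.005],[0.516,0.99,0,0,0,0.005],[0.516,0.99,0,0,0,0.005],[0.516,0.99,0,0,0,0.005],[0.516,0.99,0,0,0,0.005]]';  python3 -m pendant '[[0.516,0.99,0,0,0,0.005],[0.516,0.99,0,0,0,0.005],[0.516,0.99,0,0,0,0.005],[0,0,-0.5,0,0,0],[0,0,-0.5,0,0,0],[0,0,-0.5,0,0,0],[0,0,-0.5,0,0,0],[0,0,-0.3,0,0,0],[0,0,0,0,0,0],[0,0,0,0,0,0]]'; python3 chk.py
```

```text
clock: 27.25
tcp_pos: [595.1, -59.4, 159.8]
orientation: [-3.137, -0.111, 0.011]
ft_force: [0.7, 0.2, -5.1]
gripper_width: 17.3
gripper_force: 50.0
clock: 28.08
tcp_pos: [641.8, 27.6, 92.0]
orientation: [-3.135, -0.184, 0.007]
ft_force: [-0.3, 0.4, -5.8]
gripper_width: 17.4
gripper_force: 50.0
yaw 6.7134388500113955 pred [311.8 303.8] seen ((np.float64(311.3), np.float64(303.8)), 279) tq [-0. -0.  0.] held head at zTop [64.7  6.6]
```

```bash
python3 -m pendant '[[0.03,0.02,-0.3,0,0,0],[0,0,-0.3,0,0,0],[0,0,-0.2,0,0,0],[0,0,-0.15,0,0,0],[0,0,-0.08,0,0,0],[0,0,-0.06,0,0,0],[0,0,0,0,0,0],[0,0,0,0,0,0]]'; python3 -m pendant '[[0,0,-0.04,0,0,0],[0,0,-0.04,0,0,0],[0,0,0,0,0,0],[0,0,0,0,0,0]]'
```

```text
clock: 28.8
tcp_pos: [644.4, 28.1, 61.8]
orientation: [3.136, 0.184, 0.001]
ft_force: [-0.1, -0.0, -4.1]
gripper_width: 17.6
gripper_force: 50.0
clock: 29.13
tcp_pos: [644.2, 28.1, 59.3]
orientation: [-3.136, -0.184, -0.0]
ft_force: [0.5, 0.0, -4.8]
gripper_width: 17.5
gripper_force: 50.0
```

```bash
python3 -m pendant '[[0,0,-0.04,0,0,0],[0,0,0,0,0,0]]'; python3 -m pendant '[[0,0,0,0,0,0],[0,0,0,0,0,0],[0,0,0,0,0,0],[0,0,0,0,0,0],[0,0,0.5,0,0,0],[0,0,1,0,0,0],[0,0,1,0,0,0],[0,0,1,0,0,0],[0,0,1,0,0,0],[0,0,0.5,0,0,0],[0,0,0,0,0,0]]' 0.4 50; python3 - <<'E'
from h import *
np.set_printoptions(precision=2,suppress=True)
print(state()['q'])
S=cam('scene');T=cam('top')
for C,box in((S,(225,275,255,410)),(T,(235,280,222,345))):
    h=hsv(C); y0,y1,x0,x1=box
    for nm,k,z in(('flat',(h[...,1]<60)&(h[...,2]>90),12),('red',((h[...,0]<6)|(h[...,0]>174))&(h[...,1]>180)&(h[...,2]>70),48)):
        m=np.zeros(h.shape[:2],bool); m[y0:y1,x0:x1]=k[y0:y1,x0:x1]
        if not m.any(): continue
        w=world(C,m,z); e=w[w[:,1].argsort()]; k=12; a,b=e[:k].mean(0),e[-k:].mean(0); print(nm,m.sum(),a,b,(a+b)/2,np.degrees(np.arctan2(*(b-a)[::-1])),w.min(0),w.max(0))
E
```

```text
clock: 29.3
tcp_pos: [644.4, 28.1, 58.4]
orientation: [3.136, 0.184, 0.001]
ft_force: [-0.2, -0.4, -3.6]
gripper_width: 17.4
gripper_force: 50.0
clock: 30.22
tcp_pos: [647.2, 27.8, 213.3]
orientation: [3.134, 0.184, 0.016]
ft_force: [0.6, -0.9, 1.6]
gripper_width: 34.7
gripper_force: 0.0
[-0.13  0.57  1.4   0.    1.16  1.32]
flat 1006 [342.45 -71.39] [458.3  250.71] [400.37  89.66] 70.2176748292564 [320.49 -76.22] [528.18 257.42]
red 251 [450.54  77.16] [442.93 132.42] [446.73 104.79] 97.84625469032652 [427.61  76.17] [473.37 135.12]
flat 135 [425.56 -35.47] [418.28 295.33] [421.92 129.93] 91.26022779913247 [362.23 -36.67] [510.16 303.66]
```

```bash
python3 -m pendant '[[-0.4,-0.6,0,0,0,0.038],[-0.4,-0.6,0,0,0,0.038],[-0.4,-0.6,0,0,0,0.038],[-0.4,-0.6,0,0,0,0.038],[-0.4,-0.6,0,0,0,0.038],[-0.4,-0.6,0,0,0,0.038],[-0.4,-0.6,0,0,0,0.038],[-0.4,-0.6,0,0,0,0.038],[-0.4,-0.6,0,0,0,0.038],[-0.4,-0.6,0,0,0,0.038],[-0.4,-0.6,0,0,0,0.038],[-0.4,-0.6,0,0,0,0.038]]' 0.6; python3 - <<'E'
from h import *
np.set_printoptions(precision=2,suppress=True)
S=cam('scene');T=cam('top')
cv2.imwrite('pics/c7.png',np.hstack([cv2.resize(S[0][225:350,250:420],(476,350),interpolation=3),cv2.resize(T[0][140:310,215:365],(309,350),interpolation=3)]))
for C,box in((S,(235,262,262,400)),(T,(244,285,222,345))):
    h=hsv(C); y0,y1,x0,x1=box
    for nm,k,z in(('flat',(h[...,1]<50)&(h[...,2]>90),12),('red',((h[...,0]<6)|(h[...,0]>174))&(h[...,1]>180)&(h[...,2]>70),48)):
        m=np.zeros(h.shape[:2],bool); m[y0:y1,x0:x1]=k[y0:y1,x0:x1]
        if not m.any(): continue
        w=world(C,m,z).astype(np.float32); print(nm,[b[:2] for b in blobs(m,10)],cv2.minAreaRect(w),w.mean(0))
E
```

```text
clock: 31.32
tcp_pos: [498.3, -187.9, 205.9]
orientation: [-2.235, -2.202, 0.002]
ft_force: [0.1, 0.1, -0.2]
gripper_width: 52.3
gripper_force: 0.0
flat [((np.float64(334.4), np.float64(251.7)), 740)] ((437.01708984375, 105.85250854492188), (288.2596740722656, 33.35651397705078), 89.64476013183594) [440.19 105.25]
red [((np.float64(335.0), np.float64(244.4)), 252)] ((450.4841613769531, 105.83712005615234), (59.08116149902344, 45.52366638183594), 89.66836547851562) [450.34 104.42]
flat [((np.float64(248.0), np.float64(258.2)), 145)] ((414.05914306640625, 112.68765258789062), (126.42074584960938, 279.7579040527344), 0.28612616658210754) [427.75 216.68]
```

View pics/c7.png

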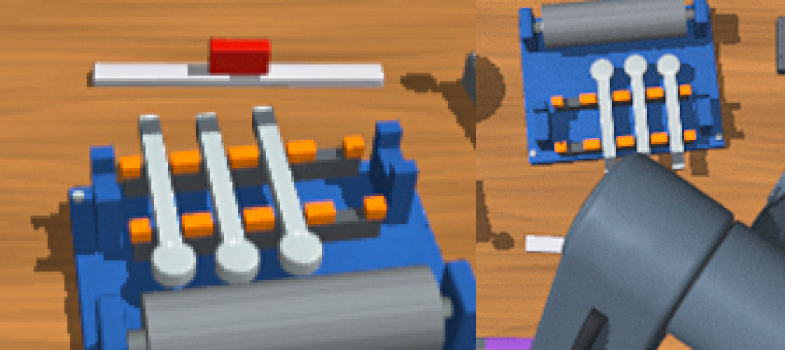

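Scene shows the three stakes flat in notches 0–2 with heads toward the drum. The bar's red grip at (335,244) hasn't moved. Going to the bar.

```bash
python3 -m pendant '[[-0.22,0.983,0,0,0,0],[-0.22,0.983,0,0,0,0],[-0.22,0.983,0,0,0,0],[-0.22,0.983,0,0,0,0],[-0.22,0.983,0,0,0,0],[-0.22,0.983,0,0,0,0],[-0.22,0.983,0,0,0,0],[-0.22,0.983,0,0,0,0],[-0.22,0.983,0,0,0,0],[-0.22,0.983,0,0,0,0],[0,0,0,0,0,0]]'; python3 -m pendant '[[0,0,-1,0,0,0],[0,0,-1,0,0,0],[0,0,-1,0,0,0],[0,0,-1,0,0,0],[0,0,0,0,0,0],[0,0,0,0,0,0]]'; python3 - <<'E'
from h import *
S=cam('scene'); h=hsv(S); m=((h[...,0]<6)|(h[...,0]>174))&(h[...,1]>180)&(h[...,2]>70); m[:225]=0;m[270:]=0;m[:,300:380]&=True;m[:,:300]=0;m[:,380:]=0
print([b[:2] for b in blobs(m,5)])
E
```

```text
clock: 32.33
tcp_pos: [430.8, 111.6, 206.7]
orientation: [-2.237, -2.198, 0.003]
ft_force: [-1.1, -0.2, 0.5]
gripper_width: 52.5
gripper_force: 0.0
clock: 32.83
tcp_pos: [432.6, 107.0, 86.4]
orientation: [-2.242, -2.194, 0.007]
ft_force: [0.2, -0.2, 0.2]
gripper_width: 52.1
gripper_force: 0.0
[((np.float64(335.0), np.float64(244.6)), 245)]
```

```bash
python3 -m pendant '[[0,0,-0.8,0,0,0],[0,0,-0.6,0,0,0],[0,0,-0.4,0,0,0],[0,0,-0.27,0,0,0],[0,0,0,0,0,0],[0,0,0,0,0,0]]'; python3 -m pendant '[[0,0,0,0,0,0],[0,0,0,0,0,0],[0,0,0,0,0,0],[0,0,0,0,0,0],[0,0,0,0,0,0],[0,0,0,0,0,0],[0,0,0,0,0,0],[0,0,0,0,0,0]]' 0.1 50;  python3 -m pendant '[[0,0,0.5,0,0,0],[0,0,0.8,0,0,0],[0,0,1,0,0,0],[0,0,1,0,0,0],[0,0,1,0,0,0],[0,0,0.7,0,0,0],[0,0,0,0,0,0],[0,0,0,0,0,0]]'; python3 -c "
from rig import *
print(state()['wrist_torque'])"
```

```text
clock: 33.38
tcp_pos: [435.1, 107.0, 27.0]
orientation: [2.244, 2.197, 0.002]
ft_force: [1.0, -0.5, 0.1]
gripper_width: 52.3
gripper_force: 0.0
clock: 34.05
tcp_pos: [432.8, 107.1, 26.0]
orientation: [-2.242, -2.198, 0.003]
ft_force: [-3.3, 0.3, 4.6]
gripper_width: 17.8
gripper_force: 50.0
clock: 34.72
tcp_pos: [435.0, 107.0, 176.5]
orientation: [2.243, 2.196, 0.004]
ft_force: [-0.3, -0.5, -3.3]
gripper_width: 17.6
gripper_force: 50.0
[ 1.12877457e-04 -1.35644180e-01 -3.69180380e-02]
```

```bash
python3 -m pendant '[[0.9,-0.013,0,0,0,0.0063],[0.9,-0.013,0,0,0,0.0063],[0.9,-0.013,0,0,0,0.0063],[0.9,-0.013,0,0,0,0.0063],[0.9,-0.013,0,0,0,0.0063],[0.9,-0.013,0,0,0,0.0063],[0.9,-0.013,0,0,0,0.0063],[0,0,-0.5,0,0,0],[0,0,-0.5,0,0,0],[0,0,-0.5,0,0,0],[0,0,0,0,0,0],[0,0,0,0,0,0]]';  python3 - <<'E'
from h import *
np.set_printoptions(precision=1,suppress=True)
S=cam('scene');T=cam('top'); p=state()['tcp_pos']
cv2.imwrite('pics/c8.png',np.hstack([cv2.resize(S[0][240:350,260:425],(480,320),interpolation=3),cv2.resize(T[0][150:240,225:345],(320,240),interpolation=3)[:, :] if 0 else np.pad(cv2.resize(T[0][150:240,225:345],(320,240),interpolation=3),((0,80),(0,0),(0,0)))]))
o=np.array([625.4,104.3,0]);ex=np.array([.9931,.1175,0]);ey=np.array([-.1175,.9931,0])
for s in(-1,1):
    e=p+s*145*ey+12*ex+[0,0,-14]; print('pred bar end front top',proj(S,e),'post front top',proj(S,o+s*125*ey+17*ex+[0,0,86]))
h=hsv(S); m=(h[...,1]<45)&(h[...,2]>150); m[:240]=0; m[330:]=0;m[:,:250]=0;m[:,430:]=0
for b in blobs(m,40):
    ys,xs=np.nonzero(b[2]); print(b[:2],(xs.min(),ys[xs==xs.min()]),(xs.max(),ys[xs==xs.max()]))
E
```

```text
clock: 35.72
tcp_pos: [621.0, 104.2, 127.4]
orientation: [-2.084, -2.344, 0.007]
ft_force: [-0.1, 0.3, -2.7]
gripper_width: 17.5
gripper_force: 50.0
pred bar end front top [278.9 280.4] post front top [288.2 291.1]
pred bar end front top [402.8 269.2] post front top [393.5 281.3]
((np.float64(384.5), np.float64(268.3)), 262) (np.int64(368), array([272, 273])) (np.int64(401), array([268, 269, 270]))
((np.float64(355.2), np.float64(305.7)), 287) (np.int64(347), array([289])) (np.int64(364), array([312, 313, 314, 315, 316, 317]))
((np.float64(333.0), np.float64(308.9)), 297) (np.int64(326), array([292, 293, 294])) (np.int64(342), array([317, 318]))
((np.float64(313.1), np.float64(319.9)), 80) (np.int64(305), array([319])) (np.int64(319), array([317, 318, 319, 320]))
((np.float64(391.2), np.float64(328.0)), 102) (np.int64(367), array([329])) (np.int64(406), array([328, 329]))
```

View pics/c8.png

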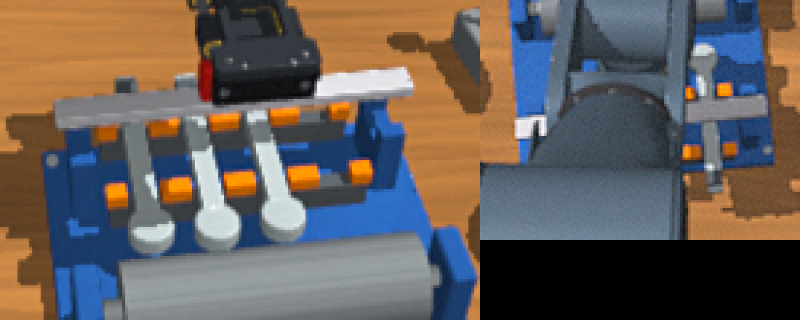

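```bash
python3 -m pendant '[[0.15,0,-0.2,0,0,0],[0,0,-0.2,0,0,0],[0,0,0,0,0,0],[0,0,0,0,0,0]]';python3 -m pendant '[[0,0,-0.1,0,0,0],[0,0,-0.1,0,0,0],[0,0,0,0,0,0],[0,0,0,0,0,0]]'
```

```text
clock: 36.15
tcp_pos: [627.4, 104.3, 118.7]
orientation: [-2.087, -2.348, 0.001]
ft_force: [0.3, 0.4, -2.6]
gripper_width: 17.6
gripper_force: 50.0
clock: 36.48
tcp_pos: [627.4, 104.3, 112.7]
orientation: [-2.087, -2.348, 0.001]
ft_force: [1.0, -0.0, -2.8]
gripper_width: 17.4
gripper_force: 50.0
```

```bash
python3 -m pendant '[[-0.06,0,0,0,0,0],[0,0,-0.12,0,0,0],[0,0,-0.12,0,0,0],[0,0,0,0,0,0],[0,0,0,0,0,0]]';python3 -m pendant '[[0,0,-0.1,0,0,0],[0,0,-0.1,0,0,0],[0,0,-0.1,0,0,0],[0,0,0,0,0,0],[0,0,0,0,0,0]]'
```

```text
clock: 36.9
tcp_pos: [625.6, 104.3, 105.3]
orientation: [-2.087, -2.348, 0.001]
ft_force: [-0.5, -0.9, -1.7]
gripper_width: 17.9
gripper_force: 50.0
clock: 37.32
tcp_pos: [625.6, 104.3, 96.3]
orientation: [-2.086, -2.348, 0.001]
ft_force: [-0.3, 0.5, -2.3]
gripper_width: 17.6
gripper_force: 50.0
```

```bash
python3 -m pendant '[[0,0,-0.07,0,0,0],[0,0,-0.05,0,0,0],[0,0,0,0,0,0],[0,0,0,0,0,0]]';python3 -m pendant '[[0,0,-0.04,0,0,0],[0,0,0,0,0,0],[0,0,0,0,0,0]]'
```

```text
clock: 37.65
tcp_pos: [625.8, 104.3, 93.1]
orientation: [-2.087, -2.348, 0.0]
ft_force: [1.1, 0.6, -3.2]
gripper_width: 17.5
gripper_force: 50.0
clock: 37.9
tcp_pos: [626.0, 104.3, 92.0]
orientation: [2.087, 2.348, 0.0]
ft_force: [0.3, -0.6, -2.3]
gripper_width: 17.8
gripper_force: 50.0
```

```bash
python3 -m pendant '[[0,0,-0.03,0,0,0],[0,0,0,0,0,0]]'; python3 -m pendant '[[0,0,0,0,0,0],[0,0,0,0,0,0],[0,0,0,0,0,0],[0,0,0,0,0,0],[0,0,0.5,0,0,0],[0,0,1,0,0,0],[0,0,1,0,0,0],[0,0,1,0,0,0],[0,0,0.5,0,0,0],[0,0,0,0,0,0]]' 0.45 50; python3 -m pendant '[[-0.075,-0.945,0,0,0,0.033],[-0.075,-0.945,0,0,0,0.033],[-0.075,-0.945,0,0,0,0.033],[-0.075,-0.945,0,0,0,0.033],[-0.075,-0.945,0,0,0,0.033],[-0.075,-0.945,0,0,0,0.033],[-0.075,-0.945,0,0,0,0.033],[-0.075,-0.945,0,0,0,0.033],[-0.075,-0.945,0,0,0,0.033],[-0.075,-0.945,0,0,0,0.033],[-0.075,-0.945,0,0,0,0.033],[-0.075,-0.945,0,0,0,0.033]]'
python3 - <<'E'
from h import *
np.set_printoptions(precision=2,suppress=True)
S=cam('scene');T=cam('top'); print(state()['q'])
o=np.array([625.4,104.3,0]);ex=np.array([.9931,.1175,0]);ey=np.array([-.1175,.9931,0])
rc=lambda p:np.array([(p-o)@ex,(p-o)@ey])
for n,C in(('S',S),('T',T)):
    h=hsv(C); m=((h[...,0]<6)|(h[...,0]>174))&(h[...,1]>180)&(h[...,2]>60); u=proj(C,o+[0,0,100]).astype(int); q=np.zeros(m.shape,bool); q[u[1]-20:u[1]+20,u[0]-25:u[0]+25]=m[u[1]-20:u[1]+20,u[0]-25:u[0]+25]
    for b in blobs(q,20): print(n,'block',b[:2],'pred',proj(C,o+[0,0,114]),cv2.minAreaRect(world(C,b[2],114).astype(np.float32)))
    m=(h[...,1]<50)&(h[...,2]>110)
    for s in(-1,1):
        e=proj(C,o+s*(145)*ey+[0,0,78]); x,y=map(int,e); row=[v for v in range(x-12,x+13) if m[y-1:y+3,v].any()]; print(n,'end',s,e,row[:1],row[-1:])
cv2.imwrite('pics/c9.png',np.hstack([cv2.resize(S[0][245:350,165:425],(650,262),interpolation=3)]))
E
```

```text
clock: 38.07
tcp_pos: [626.1, 104.3, 92.0]
orientation: [2.087, 2.348, 0.001]
ft_force: [-2.1, 0.2, 2.7]
gripper_width: 17.7
gripper_force: 50.0
clock: 38.9
tcp_pos: [628.8, 104.4, 215.7]
orientation: [2.082, 2.343, 0.01]
ft_force: [0.1, 0.2, 0.3]
gripper_width: 39.3
gripper_force: 0.0
clock: 39.9
tcp_pos: [597.9, -236.9, 209.2]
orientation: [-0.32, -3.123, -0.002]
ft_force: [0.7, 0.3, -0.4]
gripper_width: 39.0
gripper_force: 0.0
[-0.55  0.58  1.4  -0.    1.16 -1.91]
S block ((np.float64(340.3), np.float64(277.9)), 333) pred [340.95 272.49] ((641.9546508789062, 102.24908447265625), (44.0528678894043, 62.817230224609375), 6.5882697105407715)
S end -1 [279.03 288.96] [279] [291]
S end 1 [399.18 277.83] [387] [398]
T block ((np.float64(285.5), np.float64(193.1)), 131) pred [285.64 191.23] ((620.2161254882812, 104.5863037109375), (24.126850128173828, 53.534210205078125), 6.741504669189453)
T end -1 [331.94 190.26] [325] [331]
T end 1 [239.97 198.61] [240] [251]
```

View pics/c9.png

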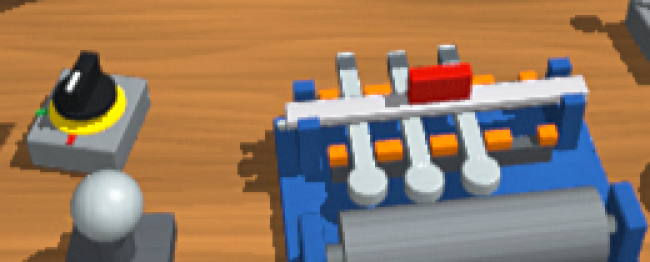

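Bar lies level in both forks, centred: its ends are about 1 px from where they should be in both views. Now a quick check of the knob's direction.

```bash
python3 - <<'E'
from h import *
np.set_printoptions(precision=1,suppress=True)
S=cam('scene'); h=hsv(S); z=np.zeros(h.shape[:2],bool)
w=z.copy(); w[258:300,178:220]=((h[...,1]<70)&(h[...,2]>150))[258:300,178:220]
for b in blobs(w,3):
    ys,xs=np.nonzero(b[2]); i,j=ys.argmin(),ys.argmax(); print('white',b[:2],ray(S,(xs[i],ys[i]),91)[:2],ray(S,(xs[j],ys[j]),91)[:2],ray(S,b[0],91)[:2])
y=z.copy(); y[258:315,170:230]=((h[...,0]>20)&(h[...,0]<34)&(h[...,1]>150)&(h[...,2]>100)|(h[...,2]<50))[258:315,170:230]
b=max(blobs(y,50),key=lambda b:b[1]); p=world(S,b[2],45); print('ring@45',p.min(0),p.max(0))
k=z.copy(); k[258:300,178:220]=(h[...,2]<50)[258:300,178:220]; ys,xs=np.nonzero(k); top=ys<ys.min()+4; print('bar back top',ray(S,(xs[top].mean(),ys[top].mean()),91)[:2])
for s in('red','green'):
    r=z.copy(); c=((h[...,0]<6)|(h[...,0]>174))if s=='red' else (h[...,0]>45)&(h[...,0]<75); r[270:320,165:215]=(c&(h[...,1]>150)&(h[...,2]>80))[270:320,165:215]; print(s,[(b[:2],ray(S,b[0],41)[:2]) for b in blobs(r,3)])
E
```

```text
white ((np.float64(190.6), np.float64(273.7)), 7) [ 597.8 -249.8] [ 607.9 -252.6] [ 603.5 -249.6]
white ((np.float64(193.9), np.float64(277.2)), 18) [ 604.6 -239.1] [ 627.6 -241.9] [ 615.2 -239.8]
white ((np.float64(213.2), np.float64(287.7)), 151) [ 608.2 -203.3] [ 683.6 -222.8] [ 649.4 -189.7]
white ((np.float64(183.2), np.float64(297.5)), 46) [ 662.1 -262.6] [ 683.2 -262.7] [ 678.9 -252.1]
ring@45 [ 529.4 -272.6] [ 639.1 -199.5]
bar back top [ 583.9 -231.6]
red [(((np.float64(193.0), np.float64(300.4)), 11), array([ 642.9, -244.8]))]
green [(((np.float64(181.7), np.float64(289.6)), 7), array([ 607.7, -278.5]))]
```

```bash
python3 -m pendant '[[0,0,-1,0,0,0],[0,0,-1,0,0,0],[0,0,-1,0,0,0],[0,0,-0.5,0,0,0],[0,0,0,0,0,0],[0,0,0,0,0,0]]';  python3 -m pendant '[[0,0,-0.4,0,0,0],[0,0,-0.3,0,0,0],[0,0,-0.2,0,0,0],[0,0,0,0,0,0],[0,0,0,0,0,0]]'
```

```text
clock: 40.55
tcp_pos: [598.1, -234.2, 104.5]
orientation: [-0.327, -3.121, -0.003]
ft_force: [-0.4, -0.3, 0.5]
gripper_width: 39.1
gripper_force: 0.0
clock: 40.97
tcp_pos: [598.8, -235.8, 78.9]
orientation: [-0.328, -3.124, -0.0]
ft_force: [0.5, 0.5, -0.4]
gripper_width: 39.4
gripper_force: 0.0
```

```bash
python3 -m pendant '[[0,0,-0.12,0,0,0],[0,0,0,0,0,0],[0,0,0,0,0,0],[0,0,0,0,0,0],[0,0,0,0,0,0],[0,0,0,0,0,0],[0,0,0,0,0,0],[0,0,0,0,0,0]]' 0.1 15; python3 -c "
from rig import *
print(state()['wrist_torque'])"
```

```text
clock: 41.63
tcp_pos: [599.2, -235.3, 75.7]
orientation: [0.328, 3.124, 0.001]
ft_force: [0.8, 3.4, 1.8]
gripper_width: 17.7
gripper_force: 15.0
[ 0.60729424 -0.36118256  0.03453492]
```

```bash
python3 -m pendant '[[0,0.03,0,0,0,0],[0,0,0,0,0,0],[0,0,-0.1,0,0,0],[0,0,-0.1,0,0,0],[0,0,-0.07,0,0,0],[0,0,0,0,0,0],[0,0,0,0,0,0]]' 0.1 40; python3 -c "
from rig import *
print(state()['wrist_torque'])"
```

```text
clock: 42.22
tcp_pos: [599.2, -235.3, 67.8]
orientation: [0.328, 3.124, -0.001]
ft_force: [0.6, 1.3, 6.5]
gripper_width: 17.6
gripper_force: 40.0
[ 0.44319367 -0.12652001  0.0724575 ]
```

```bash
python3 -m pendant '[[0,0,-0.02,0,0,-0.02],[0,0,0,0,0,-0.03],[0,0,0,0,0,-0.03],[0,0,0,0,0,-0.03],[0,0,0,0,0,-0.03],[0,0,0,0,0,-0.03],[0,0,0,0,0,-0.03],[0,0,0,0,0,-0.03],[0,0,0,0,0,-0.03],[0,0,0,0,0,-0.03],[0,0,0,0,0,-0.03],[0,0,0,0,0,-0.03]]';  python3 -m pendant '[[0,0,0,0,0,-0.01],[0,0,0,0,0,0],[0,0,0,0,0,0]]'; python3 -c "
from rig import *
print(state()['wrist_torque'])"
```

```text
clock: 43.22
tcp_pos: [599.6, -234.9, 67.7]
orientation: [1.917, 2.487, 0.001]
ft_force: [1.7, 2.6, 8.3]
gripper_width: 17.6
gripper_force: 40.0
clock: 43.47
tcp_pos: [599.7, -234.9, 67.7]
orientation: [1.951, 2.461, 0.002]
ft_force: [0.3, 4.0, 7.6]
gripper_width: 17.4
gripper_force: 40.0
[ 0.62825009 -0.21611716 -0.04919298]
```

```bash
python3 -m pendant '[[0,0,0,0,0,-0.011],[0,0,0,0,0,-0.011],[0,0,0,0,0,0],[0,0,0,0,0,0]]'; python3 -c "
from rig import *
print(state()['wrist_torque'])";  python3 -m pendant '[[0,0,0,0,0,-0.008],[0,0,0,0,0,0],[0,0,0,0,0,0]]'; python3 -c "
from rig import *
print(state()['wrist_torque'])"
```

```text
clock: 43.8
tcp_pos: [599.7, -234.9, 67.7]
orientation: [2.033, 2.393, 0.001]
ft_force: [1.3, 3.6, 7.9]
gripper_width: 18.0
gripper_force: 40.0
[ 0.68241157 -0.16792725  0.24905038]
clock: 44.05
tcp_pos: [599.6, -234.9, 67.7]
orientation: [2.061, 2.369, 0.001]
ft_force: [1.5, 3.8, 7.7]
gripper_width: 17.8
gripper_force: 40.0
[ 0.71533418 -0.235768    0.57325066]
```

```bash
python3 -m pendant '[[0,0,0,0,0,0.006],[0,0,0.1,0,0,0],[0,0,0.1,0,0,0],[0,0,0.08,0,0,0],[0,0,0,0,0,0],[0,0,0,0,0,0]]';python3 -m pendant '[[0,0,0,0,0,0],[0,0,0,0,0,0],[0,0,0,0,0,0],[0,0,0,0,0,0],[0,0,0.3,0,0,0],[0,0,1,0,0,0],[0,0,1,0,0,0],[0,0,1,0,0,0],[0,0,1,0,0,0],[0,0,0,0,0,0]]' 0.45;
```

```text
clock: 44.55
tcp_pos: [599.6, -234.9, 75.1]
orientation: [2.041, 2.387, 0.001]
ft_force: [4.2, 3.2, 2.7]
gripper_width: 17.7
gripper_force: 40.0
clock: 45.38
tcp_pos: [602.3, -237.3, 211.8]
orientation: [2.034, 2.377, 0.003]
ft_force: [1.1, -0.4, -0.1]
gripper_width: 39.1
gripper_force: 0.0
```

```bash
python3 -m pendant '[[-0.258,0.912,0,0,0,-0.0218],[-0.258,0.912,0,0,0,-0.0218],[-0.258,0.912,0,0,0,-0.0218],[-0.258,0.912,0,0,0,-0.0218],[-0.258,0.912,0,0,0,-0.0218],[-0.258,0.912,0,0,0,-0.0218],[-0.258,0.912,0,0,0,-0.0218],[-0.258,0.912,0,0,0,-0.0218],[-0.258,0.912,0,0,0,-0.0218],[-0.258,0.912,0,0,0,-0.0218],[-0.258,0.912,0,0,0,-0.0218]]' 0.7;  python3 -m pendant '[[-0.258,0.912,0,0,0,-0.0218],[-0.258,0.912,0,0,0,-0.0218],[-0.258,0.912,0,0,0,-0.0218],[-0.258,0.912,0,0,0,-0.0218],[-0.258,0.912,0,0,0,-0.0218],[-0.258,0.912,0,0,0,-0.0218],[-0.258,0.912,0,0,0,-0.0218],[-0.258,0.912,0,0,0,-0.0218],[-0.258,0.912,0,0,0,-0.0218],[-0.258,0.912,0,0,0,-0.0218],[-0.258,0.912,0,0,0,-0.0218],[0,0,0,0,0,0]]'
python3 - <<'E'
from h import *
np.set_printoptions(precision=1,suppress=True)
S=cam('scene');T=cam('top'); c=np.array([599.5,-235.5])
for n,C,(x0,x1,y0,y1) in(('S',S,(178,215,255,300)),('T',T,(380,410,190,222))):
    h=hsv(C); w=np.zeros(h.shape[:2],bool); w[y0:y1,x0:x1]=((h[...,1]<80)&(h[...,2]>150))[y0:y1,x0:x1]
    print(n,[(b[:2],ray(C,b[0],91)[:2]) for b in blobs(w,3)])
    w[:]=0; w[y0:y1,x0:x1]=(h[...,2]<50)[y0:y1,x0:x1]; b=max(blobs(w,20),key=lambda b:b[1]); ys,xs=np.nonzero(b[2]); print('black',b[:2],xs.min(),xs.max(),ys.min(),ys.max(),'exp top up/down',proj(C,[599.5,-235.5,91]),proj(C,[599.5,-235.5,83]))
cv2.imwrite('pics/k.png',cv2.resize(S[0][250:320,165:240],(600,560),interpolation=3))
for n,C in (('S',S),('T',T)): print(proj(C,[431.6,364.5,114.7]))
E
```

```text
clock: 46.3
tcp_pos: [513.0, 66.9, 204.4]
orientation: [2.78, 1.463, -0.0]
ft_force: [0.7, -0.1, -0.3]
gripper_width: 60.8
gripper_force: 0.0
clock: 47.3
tcp_pos: [427.3, 370.8, 204.5]
orientation: [-3.12, -0.347, -0.001]
ft_force: [-0.4, 0.3, 0.5]
gripper_width: 61.0
gripper_force: 0.0
S [(((np.float64(188.9), np.float64(273.4)), 17), array([ 602.5, -253.8])), (((np.float64(212.6), np.float64(276.8)), 19), array([ 614.3, -196.3])), (((np.float64(210.1), np.float64(296.6)), 52), array([ 676.7, -192.6])), (((np.float64(183.0), np.float64(297.1)), 57), array([ 677.7, -252.8])), (((np.float64(198.0), np.float64(299.0)), 5), array([ 683.7, -218.4]))]
black ((np.float64(198.3), np.float64(281.8)), 441) 186 210 271 292 exp top up/down [196.9 272.5] [197.4 274.9]
T [(((np.float64(384.4), np.float64(196.7)), 80), array([ 621.8, -203.4])), (((np.float64(401.2), np.float64(199.5)), 64), array([ 614., -256.])), (((np.float64(389.6), np.float64(218.8)), 86), array([ 551.3, -219.1]))]
black ((np.float64(392.4), np.float64(207.2)), 212) 384 403 199 216 exp top up/down [394.7 203.8] [394.2 204.5]
[433.1 220.6]
[196.6 251.8]
```

```bash
python3 -m pendant '[[0,0,0,0,0,0],[0,0,-1,0,0,0],[0,0,-0.5,0,0,0],[0,0,0,0,0,0],[0,0,0,0,0,0]]'
```

```text
clock: 47.82
tcp_pos: [428.7, 365.4, 158.7]
orientation: [3.122, 0.341, -0.003]
ft_force: [-0.6, 0.7, 0.1]
gripper_width: 61.0
gripper_force: 0.0
```

```bash
python3 -m pendant '[[0.08,0,-0.6,0,0,0],[0,0,-0.5,0,0,0],[0,0,-0.48,0,0,0],[0,0,0,0,0,0],[0,0,0,0,0,0]]'; python3 -m pendant '[[0,0,0,0,0,0],[0,0,0,0,0,0],[0,0,0,0,0,0],[0,0,0,0,0,0],[0,0,0,0,0,0],[0,0,0,0,0,0],[0,0,0,0,0,0],[0,0,0,0,0,0]]' 0.2 12
```

```text
clock: 48.23
tcp_pos: [431.7, 366.6, 112.4]
orientation: [-3.123, -0.343, -0.001]
ft_force: [0.5, 0.5, -0.0]
gripper_width: 60.9
gripper_force: 0.0
clock: 48.9
tcp_pos: [431.4, 364.9, 112.1]
orientation: [3.118, 0.346, -0.0]
ft_force: [1.7, -7.6, 2.4]
gripper_width: 29.1
gripper_force: 12.0
```

```bash
python3 -m pendant '[[0.31,0.025,0.15,0,0,0],[0.337,0.081,0.117,0,0,0],[0.35,0.084,0.077,0,0,0],[0.337,0.081,0.037,0,0,0],[0.34,0.082,0.003,0,0,0],[0,0,0,0,0,0],[0,0,0,0,0,0],[0,0,0,0,0,0]]'; python3 -m pendant '[[0,0,0,0,0,0],[0,0,0,0,0,0],[0,0,0,0,0,0],[0,0,0,0,0,0],[0,0,0.5,0,0,0],[0,0,1,0,0,0],[0,0,1,0,0,0],[0,-0.6,0.5,0,0,0],[0,-1,0,0,0,0],[0,-1,0,0,0,0],[0,-1,0,0,0,0],[0,-1,0,0,0,0]]' 0.7
python3 -m pendant '[[0,-1,0,0,0,0],[0,-1,0,0,0,0],[0,-1,0,0,0,0],[0,-1,0,0,0,0],[0,-1,0,0,0,0],[0,-1,0,0,0,0],[0,-1,0,0,0,0],[0,0,0,0,0,0]]'
cat > lv.py <<'E'
from h import *
np.set_printoptions(precision=1,suppress=True)
S=cam('scene');T=cam('top')
r=[]
for C,p in((S,[480,377,125]),(T,[480,377,125])):
    x,y=proj(C,p).astype(int); h=hsv(C); m=np.zeros(h.shape[:2],bool); m[y-16:y+17,x-16:x+17]=(h[...,2]<45)[y-16:y+17,x-16:x+17]
    b=blobs(m,15); print([q[:2] for q in b]); r.append(min(b,key=lambda q:np.hypot(q[0][0]-x,q[0][1]-y))[0])
X=tri(S,r[0],T,r[1]); a,b=np.array([431.6,364.5]),np.array([523.4,387.5]); u=(b-a)/np.linalg.norm(b-a); s=(X[:2]-a)@u; print(X,s,'lever',.5+np.arcsin((s-46.9)/100))
E
python3 lv.py
```

```text
clock: 49.57
tcp_pos: [482.5, 376.8, 123.4]
orientation: [3.121, 0.345, 0.004]
ft_force: [2.6, -5.5, -0.4]
gripper_width: 28.9
gripper_force: 12.0
clock: 50.57
tcp_pos: [480.7, 238.9, 213.6]
orientation: [-3.122, -0.346, -0.001]
ft_force: [-0.8, -0.6, 0.3]
gripper_width: 60.9
gripper_force: 0.0
clock: 51.23
tcp_pos: [482.0, 25.6, 213.5]
orientation: [3.122, 0.337, 0.002]
ft_force: [0.0, 0.4, 0.1]
gripper_width: 61.0
gripper_force: 0.0
[((np.float64(443.0), np.float64(228.8)), 77)]
[((np.float64(192.7), np.float64(234.8)), 47)]
[480.8 376.5 126.4] 50.676581008797726 lever 0.5377747931427648
```

```bash
python3 - <<'E'
from h import *
S=cam('scene');c=S[0]
a=cv2.resize(c[210:285,400:500],(400,300),interpolation=3);b=cv2.resize(c[250:325,160:260],(400,300),interpolation=3);d=cv2.resize(c[250:350,270:430],(400,250),interpolation=3)
cv2.imwrite('pics/f.png',np.vstack([np.hstack([a,b]),np.hstack([d,cv2.resize(cam('top')[0][130:280,175:415],(400,250),interpolation=3)])]))
E
```

```text
(no output)
```

View pics/f.png

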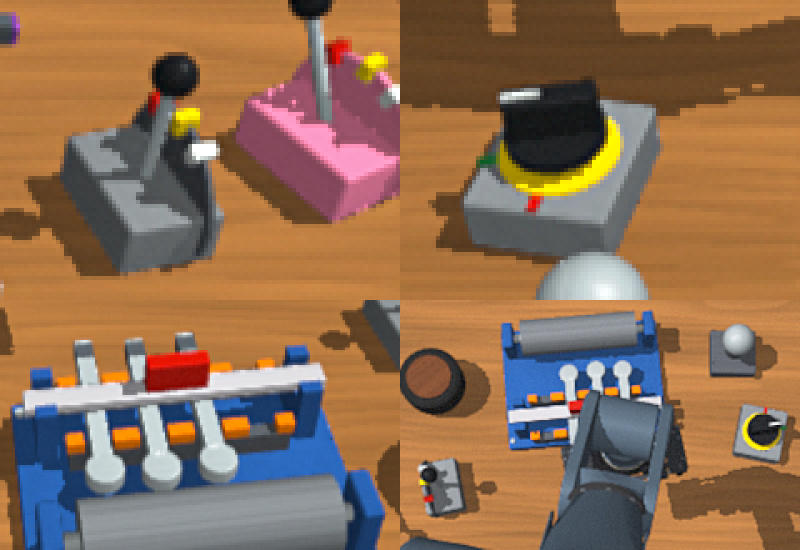

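The lever is beside the yellow mark and the knob points at green. The stakes and bar are seated. Handing in.

```bash
python3 -c "
from rig import *
print(job_done())"
```

```text
the job is handed in; nothing more can be done
None
```

I handed the job in at about 51 s on the robot clock. All three steel stakes present are in notches 0–2 with heads to the drum and the bar is centred in both forks; the knob was pressed and turned to green, and the lever is at yellow (measured 0.54 rad). The knob springing up I only saw in the last picture, not measured.

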